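# Put the dial indicator away and snap its sealed case shut

### The job

Lay the dial indicator face up in its shaped recess in the open instrument case, setting it down rather than dropping it, and let go. Then swing the lid over and push it down on its rubber seal, over the spring catch, until the catch snaps and holds it shut: push only as hard as the catch needs, feeling for it, and never lean on the lid. Leave the other tools where they are.

Things in the scene. Friction and masses are not known exactly. Their poses are not given: they have to be found in the camera images.
- case: Grey-blue instrument case, fixed to the bench, 200 deep (x) x 260 wide (y), lower part 58 high, walls 6. Origin: centre of its underside, on the bench. x axis from the front (catch side) to the back (hinge side), y to the left along the front seen from the front, z up. A dark grey rigid plastic insert (recess floors blue) fills it, its top at z = 33.
- hinge_mid (a point): Middle of the lid's hinge line, fixed in the case at x = 104, z = 64 (frame parallel to the case's). The line runs along the case's y.
- catch_mid (a point): Steel spring catch in the middle of the case's front wall; the point is where it grips the lid's rolled lip when set to mid height, case x = -107, z = 64. It takes up 48 along y, z = 15 to 85, 18 out from the wall. The sprung pawl gives way by itself. It is screwed on through slotted holes: its true height is up to 3.5 mm above or below this point, not measured.
- recess (a point): Centre of the floor of the indicator's recess in the insert (case x = -20, y = 45, z = 20; frame parallel to the case's). The recess is 13 deep: a well 58 x 58 with slots 13 wide, one to +x for the spindle, ending 75 from this point, one to -x for the cap, ending 46 from it. So the indicator has 2 mm play all round.
- pocket (a point): Where indicator_mid must come to lie, in x direction too: 13 above the recess floor, level with the insert's top; fixed in the case at x = -20, y = 45, z = 33.
- indicator_mid (a point): Dial indicator, loose, 0.15 kg, lying face up (white dial). Point on the dial's axis, half-way up, 13 above its back. Height 26: round body 54 diameter (lowest 16), knurled bezel 57 diameter (top 10). Grip the bezel across y, tips 14 or more above the back, to leave the body free to enter the recess. x axis along the spindle: its tip is 69 from here, the cap ends 41 to -x, stem 8 thick.
- lid (a joint): Opening angle of the lid, rad: 1.36 to 1.58 at the start (standing up), -0.02 to 0.02 caught shut, by the catch's height. Damped hinge: it stays up while steeper than about 1.3, below that sinks by itself to 0.035 to 0.075 (its lip on the catch's ramp). Not caught, it springs back to 0.026 or more when let go. Readings of this angle scatter by some 0.01.
- lid_press (a point): On the lid's flat outer face above the catch, 15 back from the front edge, mid-width; in the lid frame 189 from the hinge line and 30 outward. Its frame turns with the lid: z out of the outer face, x towards the hinge, y along it. Lid: shell 30 high, 200 x 260, 0.22 kg; shut, this point is about 94 above the bench; standing open, the lid reaches 270 above it.
- lid_edge (a point): Middle of the lid's front lower edge, 204 from the hinge line, level with it at angle 0. It meets the rubber seal 8.5 above hinge height; the seal resists by about 1.2 N per mm. Pushed near the front edge, the catch snaps at 4 to 16 N (the force drops a little); 0.6 mm further is a hard stop where it rises steeply, so over 18 N means fully home. Over 30 N harms the lid and seal.
- setting_ring: Bystander: steel setting ring, 42 diameter, 18 high, lying in its own well in the case insert. Origin: centre of its underside.
- block123: Bystander: steel block with holes, 76 x 51 x 25, on the bench. Origin: centre of its underside.
- v_block: Bystander: dark steel V-block 60 x 50 x 38. Origin: centre of its underside.
- micrometer: Bystander: micrometer with green-grey bow, 140 long, lying on the bench. Origin: underside, at the centre of the bow.
- wrench: Bystander: steel wrench, 190 long.
- oil_can: Bystander: red oil can, 72 diameter, 140 high with its spout. Origin: centre of its underside.
- chip_brush: Bystander: chip brush, 200 long.

How it is judged:
By the outcome, as a careful person would: the job done as asked, in the order asked, and still so for the second after the job is handed in, with the robot touching nothing.
It also fails if it takes over 70 s, if anything falls off the work surface, if the arm or the gripper's body presses on something with over 40 N, if the wrist force passes 120 N, or if a joint passes its speed limit or range.

### The arm

A 7-joint arm with a two-finger parallel gripper is mounted at the origin on the work surface. World frame = base frame: x ahead of the robot, y to its left, z up, the work surface at z = 0. Lengths are in m, angles in rad, forces in N, time in s.
With the tool pointing down it reaches from about 0.4 to 0.85 m from the base axis. Payload 4.5 kg.
Tool frame: the origin (TCP) lies midway between the tips of the shut fingers; the grasp point (between the pads) lies manip.grip_depth behind it (manip.grip_depth is the distance from the TCP to the grasp point, in m); x points along the fingers, y is the direction in which the jaws open and shut, and the axes are right-handed (so a half turn about x gives the same grasp; the last joint's range is limited). The gripper opens to 85 mm and grips with 20 to 120 N. Pads are 22 mm wide; open, the fingers measure 114 mm over their backs; the gripper's body (76 mm by 85 mm) begins 54 mm behind the grasp point. The pads swing forward as they close: fully open they stand 13 mm farther back than shut.
Start: joints at [1.363, 0.689, -0.195, 1.565, 0.157, 0.902, -0.215], TCP at [0.15, -0.607, 0.231] pointing down, gripper open.
Joint ranges: [-3.01, 3.01], [-0.46, 2.08], [-1.47, 1.51], [0.13, 2.56], [-1, 4.14], [0.04, 2.09], [-2.66, 2.66]. Speed limits (rad/s): [2.57, 2.57, 3.14, 3.14, 3.14, 3.14, 3.14].

### API

Orientations are given as a rotation vector (axis times angle).
In Python, from workcell import manip, vision gives the robot as it stands.
- The arm moves only by the tool step_arm, never from a script. Its arguments are lists of equal length, an entry for each row: "dr": the turn, a rotation vector about the tool's x, y, z in rad, a list of three; "slide": the shift along the tool's x, y, z in m, a list of three; "fingers": the opening, from 0 (shut) to 1 (fully open). In form: {"dr": [[ax, ay, az], ...], "slide": [[x, y, z], ...], "fingers": [fingers, ...]}. A call has 1 to 10 rows; each row is the pose to reach, as a shift and turn from the pose commanded when the call began, along the tool's axes at that moment; what a row does not reach only later rows make up. A row lasts 1/12 s, in which the tool goes at most 41.7 mm and 7.16 degrees, less where a joint would pass 70% of its speed; a pose out of reach is approached as far as the arm can. A call with a gripper value outside its range is refused whole. The fingers move at their own pace and stop on an object; the grip force is fixed at half the most. Time passes only in rows, so rows that repeat a pose let the fingers close. It gives the time, the measured TCP pose, the force and the opening at its end, in the units of the state.
- manip.sense(): the state, without advancing time (a new reading comes with each control period).
- vision.grab_frame(name): name is "scene" or "top" or "wrist"; returns the picture (480x640x3 uint8, red, green, blue); there is no depth.
- vision.calibration(name): a dict with "K" (3x3 intrinsics, pixels), "dist" ([k1, k2, p1, p2, k3] as OpenCV has them; the pictures are not rectified), "R" (3x3) and "t" (3): a world point X has camera coordinates R X + t; the wrist camera has in their place "T_tool_cam" (4x4, takes a point from camera to tool coordinates, whose origin is the TCP and whose axes are the tool frame's). Camera axes: x right, y down, z forward; pixel columns grow to the right and rows downward; lengths in m; the calibration is good to about 2 mm. A picture is of the moment at which its call begins: read the wrist's pose just before it. calibration takes no time and is no camera call.
- manip.job_done(): hands the job in, once; it reports no verdict.
Trained networks look in the newest picture that a camera, given by its name, has taken for a name from the list of things; names that differ only in an ending like _2 or _b are one class to them, and where a whole thing is asked for, a point or a joint stands for the part that bears it (a point fixed in the world has none). Each returns a list of dicts, best first, with "score" (0 to 1); they miss things now and then, are a little off and sometimes report something else, mostly with a low value. They report only what shows in the picture. A call takes as long as a camera call.
- vision.silhouettes(camera, thing): "region" (480x640 bool, what is visible of it) and "centre" ([column, row] in pixels, amid what is visible of it).
- vision.spot_point(camera, thing): "centre" ([column, row] in pixels: a listed point, or the origin of a listed thing).
The state is a dict: "time_s": time; "joint_pos": joint angles; "joint_velocities": joint speeds; "tau": joint torques, N m; "tcp_pos": TCP position; "tcp_rot": TCP orientation; "force": force on the tool from outside, world axes, zero at the start; "ft_torque": the same for the moment, N m; "finger_gap": finger opening in m.
Only numpy, scipy, OpenCV 4.12 (cv2) and the standard library are available. Lean on these libraries where they do the work, as an engineer would, in place of code of your own. Each camera call takes 0.05 s, during which the arm holds its last target.

## Working session

There is one attempt and no reset: what is moved stays moved. The work goes in short steps, Python scripts to look and compute and a tool call to move; the robot and the scene stay as the last step left them, time stands still between calls to the robot, and variables do not carry over. Pictures are saved under pics/ and viewed, and the job is handed in when it is done.

Besides the shell and the picture viewer there is one more tool, called after ">>>" by a JSON object that holds its "api" and its "payload". step_arm: Moves the arm, as the interface text tells. Its arguments: {"type":"object","properties":{"dr":{"type":"array"},"slide":{"type":"array"},"fingers":{"type":"array"}},"required":["dr","slide","fingers"]}

```bash
ls; mkdir -p pics; python3 - <<'E'
from workcell import manip, vision
import cv2
s=manip.sense(); print({k:(v if not hasattr(v,'round') else v) for k,v in s.items()}, manip.grip_depth)
for n in ("scene","top","wrist"):
    im=vision.grab_frame(n); cv2.imwrite(f"pics/a_{n}.png",im[:,:,::-1])
    c=vision.calibration(n); print(n,c)
E
```

```text
pics
{'time_s': 0.0, 'joint_pos': array([ 1.36280489,  0.68999846, -0.1945351 ,  1.56637078,  0.15727683,
        0.90246701, -0.21511432]), 'joint_velocities': array([-0.00069281,  0.00060727, -0.00068907,  0.00013465, -0.00157396,
       -0.0002037 , -0.00015884]), 'tau': array([-2.49117611e-04, -5.39606631e+01, -1.26655463e+00, -1.58539438e+01,
        9.13988479e-03,  9.63789731e-03, -2.05889057e-05]), 'tcp_pos': array([ 0.14946349, -0.60618998,  0.2304684 ]), 'tcp_rot': array([ 2.09340004,  0.25636942, -2.09407732]), 'force': array([ 0.89351299, -0.38266608,  0.25052586]), 'ft_torque': array([-0.00819951, -0.01457   , -0.02044295]), 'finger_gap': 0.08521521055619499} 0.0187
scene {'K': array([[524.37557002,   0.        , 316.3693842 ],
       [  0.        , 524.37557002, 241.64359827],
       [  0.        ,   0.        ,   1.        ]]), 'dist': array([-0.11227731,  0.        ,  0.        ,  0.        ,  0.        ]), 'R': array([[-0.50497586,  0.86304466,  0.01238149],
       [ 0.62647146,  0.37634686, -0.68256615],
       [-0.59374481, -0.33692278, -0.73071892]]), 't': array([
[... 391 characters left out ...]
[ 0.17332762, -0.00276689, -0.98486033]]), 't': array([-0.00368645,  0.5299145 ,  1.33180411])}
wrist {'K': array([[338.99574038,   0.        , 318.66769354],
       [  0.        , 338.99574038, 240.12000838],
       [  0.        ,   0.        ,   1.        ]]), 'dist': array([-0.03076303,  0.        ,  0.        ,  0.        ,  0.        ]), 'T_tool_cam': array([[-4.16259072e-04, -2.64896268e-01,  9.64276824e-01,
        -1.42835900e-01],
       [ 9.99999834e-01,  2.73229408e-04,  5.06738771e-04,
         1.22762254e-04],
       [-3.97701995e-04,  9.64276875e-01,  2.64896111e-01,
        -6.70177533e-02],
       [ 0.00000000e+00,  0.00000000e+00,  0.00000000e+00,
         1.00000000e+00]])}
```

View pics/a_scene.png

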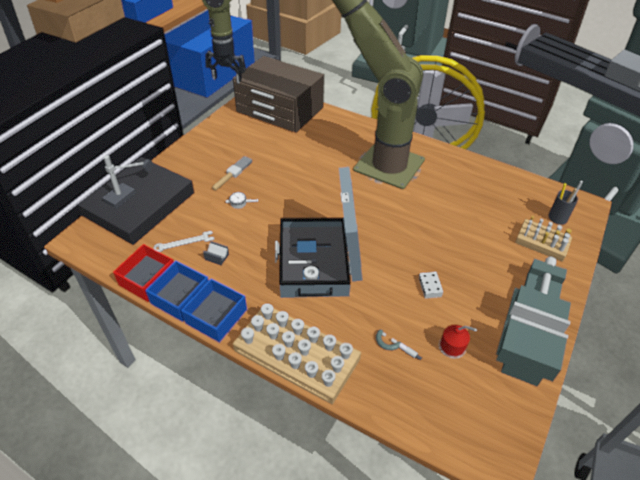

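View pics/a_top.png

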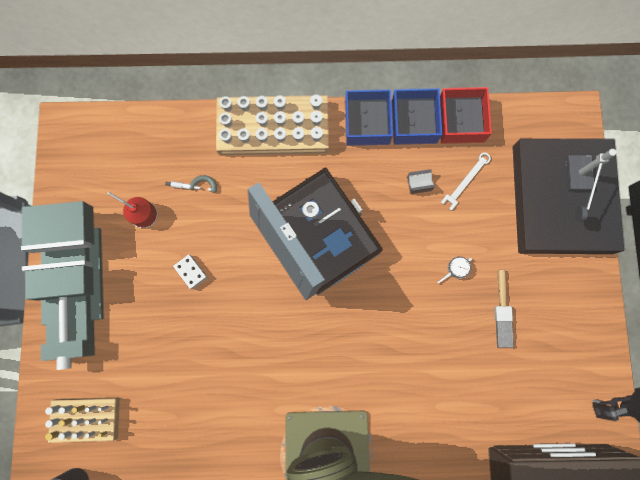

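View pics/a_wrist.png

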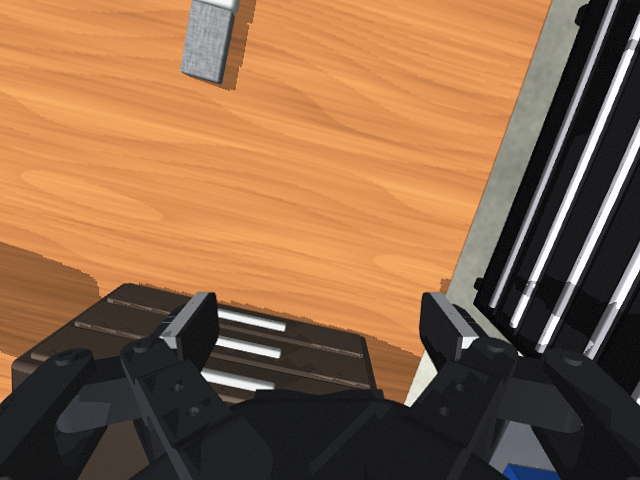

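The top picture shows the indicator at (459,267) with its spindle pointing lower-left. The case is at about (325,235), with its lid standing up on the lower-left (hinge) side and the catch at about (356,205).

```bash
cat > h.py <<'E'
import numpy as np, cv2
from workcell import manip, vision
from scipy.spatial.transform import Rotation as Ro
def cam(n, s=None):
    c=vision.calibration(n)
    if n=='wrist':
        s=s or manip.sense()
        Rt=Ro.from_rotvec(s['tcp_rot']).as_matrix(); T=c['T_tool_cam']
        Rwc=Rt@T[:3,:3]; o=Rt@T[:3,3]+s['tcp_pos']
        return c['K'],c['dist'],Rwc.T,-Rwc.T@o
    return c['K'],c['dist'],c['R'],c['t']
def ray(C,px):
    K,d,R,t=C
    u=cv2.undistortPoints(np.array([[px]],float),K,d)[0,0]
    return -R.T@t, R.T@np.array([u[0],u[1],1.])
def onz(C,px,z):
    o,v=ray(C,px); return o+v*(z-o[2])/v[2]
def proj(C,P):
    K,d,R,t=C
    return cv2.projectPoints(np.asarray(P,float).reshape(-1,3),cv2.Rodrigues(R)[0],t,K,d)[0][:,0]
E
python3 - <<'E'
from h import *
H=dict(hinge_mid=.064,catch_mid=.064,recess=.02,pocket=.033,indicator_mid=.013,lid_press=.25,lid_edge=.26,setting_ring=.015,case=0)
for n in ("top","scene"):
    vision.grab_frame(n); C=cam(n)
    for k,z in H.items():
        r=vision.spot_point(n,k)
        for q in r[:2]: print(n,k,round(q['score'],2),np.round(q['centre'],1),np.round(onz(C,q['centre'],z),4))
E
```

```text
top hinge_mid 0.67 [288.  252.3] [0.5009 0.0866 0.064 ]
top catch_mid 0.9 [356.1 205.6] [ 0.6186 -0.0899  0.064 ]
top recess 0.76 [336.1 242.5] [ 0.531  -0.0368  0.02  ]
top pocket 0.79 [339.4 239.3] [ 0.537  -0.0454  0.033 ]
top pocket 0.53 [289.4 252.6] [0.5049 0.0852 0.033 ]
top indicator_mid 0.64 [457.3 269.5] [ 0.4535 -0.3519  0.013 ]
top lid_press 0.89 [280.6 239.3] [0.5009 0.0889 0.25  ]
top lid_edge 0.89 [293.6 231.6] [0.5155 0.0595 0.26  ]
top setting_ring 0.48 [309.2 209.9] [0.6217 0.0326 0.015 ]
top case 0.71 [457.  267.9] [ 0.4593 -0.3545  0.    ]
top case 0.58 [319.3 232.8] [0.5618 0.0071 0.    ]
scene hinge_mid 0.84 [349.3 251.7] [0.5114 0.1008 0.064 ]
scene catch_mid 0.64 [216.  257.2] [ 0.7323 -0.2248  0.064 ]
scene recess 0.71 [305.4 252.6] [ 0.5478 -0.0296  0.02  ]
scene pocket 0.72 [308.  244.6] [ 0.5253 -0.0337  0.033 ]
scene indicator_mid 0.73 [235.2 200.1] [ 0.4603 -0.3617  0.013 ]
scene indicator_mid 0.55 [304.2 245.1] [ 0.5174 -0.0523  0.013 ]
scene lid_press 0.65 [353.9 203.7] [0.503  0.0983 0.25  ]
scene lid_press 0.24 [388.8 338.7] [0.8456 0.3628 0.25  ]
scene lid_edge 0.9 [340.5 198.3] [0.5127 0.0615 0.26  ]
scene setting_ring 0.44 [312.  276.7] [0.6158 0.0344 0.015 ]
scene case 0.85 [315.3 263.5] [0.5552 0.0103 0.    ]
scene case 0.23 [451.2 343.3] [0.6128 0.4747 0.    ]
```

```bash
cat >> h.py <<'E'
def tooldown(zdir):
    x=np.array([0,0,-1.]); z=np.array([zdir[0],zdir[1],0]); z/=np.linalg.norm(z)
    return np.stack([x,np.cross(z,x),z],1)
def move(R,p,s=None):
    s=s or manip.sense(); R0=Ro.from_rotvec(s['tcp_rot']).as_matrix()
    sl=R0.T@(np.asarray(p)-s['tcp_pos']); dr=Ro.from_matrix(R0.T@R).as_rotvec()
    print('slide',np.round(sl,4),'dr',np.round(dr,4),'rows',np.linalg.norm(sl)/.0417,np.linalg.norm(dr)/.125)
E
python3 - <<'E'
from h import *
s=manip.sense(); print(Ro.from_rotvec(s['tcp_rot']).as_matrix().round(3))
im=cv2.imread('pics/a_top.png'); 
cv2.imwrite('pics/b.png',cv2.resize(im[160:310,240:400],None,fx=5,fy=5,interpolation=cv2.INTER_CUBIC)[:600*1,:800][:600])
z=np.array([-.56,.83]);
# camera over indicator: tool height .25
a=np.array([.457,-.355])
move(tooldown(z),[a[0],a[1],.25]);
E
```

```text
[[ 0.     0.239 -0.971]
 [ 0.    -0.971 -0.239]
 [-1.    -0.    -0.   ]]
slide [-0.0187 -0.1709 -0.3587] dr [ 1.2191 -0.      0.    ] rows 9.537808404578454 9.752775297395496
```

View pics/b.png

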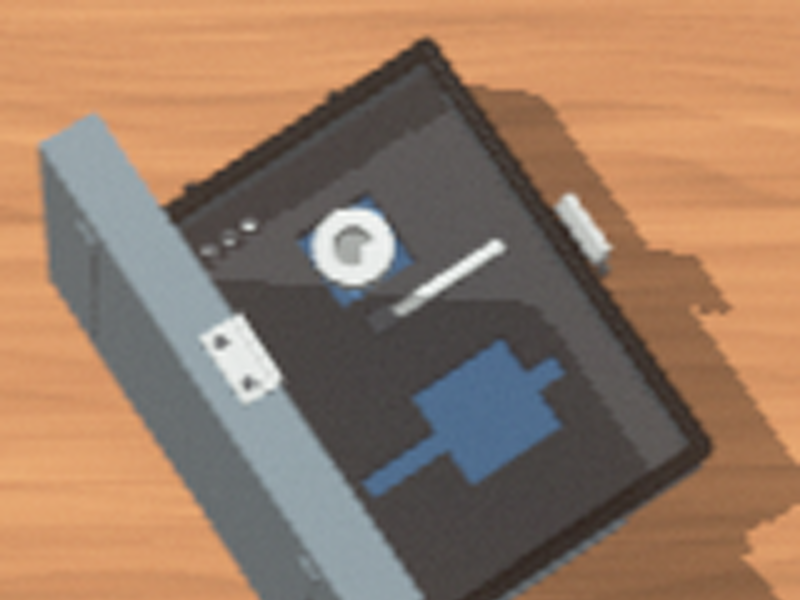

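>>> {"api": "step_arm", "payload": {"dr": [[0.12,0,0],[0.24,0,0],[0.37,0,0],[0.49,0,0],[0.61,0,0],[0.73,0,0],[0.85,0,0],[0.98,0,0],[1.1,0,0],[1.22,0,0]], "slide": [[-0.002,-0.017,-0.036],[-0.004,-0.034,-0.072],[-0.006,-0.051,-0.108],[-0.008,-0.068,-0.144],[-0.01,-0.085,-0.18],[-0.011,-0.102,-0.216],[-0.013,-0.119,-0.252],[-0.015,-0.136,-0.288],[-0.017,-0.153,-0.324],[-0.019,-0.171,-0.359]], "fingers": [1,1,1,1,1,1,1,1,1,1]}}

```text
time_s: 1.98
tcp_pos: [0.459, -0.3533, 0.2506]
tcp_rot: [-1.628, 0.872, 1.626]
force: [-0.2, -1.1, -0.3]
finger_gap: 0.0859
```

>>> {"api": "step_arm", "payload": {"dr": [[0,0,0],[0,0,0],[0,0,0]], "slide": [[0,0,0],[0,0,0],[0,0,0]], "fingers": [1,1,1]}}

```text
time_s: 2.23
tcp_pos: [0.457, -0.355, 0.2503]
tcp_rot: [-1.632, 0.868, 1.632]
force: [-0.8, -1.0, 0.6]
finger_gap: 0.0857
```

```bash
python3 - <<'E'
from h import *
s=manip.sense(); print(s['time_s'],s['tcp_pos'],s['joint_pos'].round(2), s['force']); C=cam('wrist',s)
im=vision.grab_frame('wrist')
for k,z in (('indicator_mid',.013),):
    for q in vision.spot_point('wrist',k)[:2]: print(k,q['score'],q['centre'],onz(C,q['centre'],z))
r=vision.silhouettes('wrist','indicator_mid')
for q in r[:1]: print(q['score'],q['centre'],q['region'].sum()); np.save('sil.npy',q['region'])
cv2.imwrite('pics/c.png',im[:,:,::-1])
E
```

```text
2.2333 [ 0.45699057 -0.35496893  0.25027881] [ 0.46  0.61  0.21  1.7  -0.16  0.85 -1.81] [-0.83395593 -1.0201614   0.6159698 ]
indicator_mid 0.69 [314.9, 204.8] [ 0.46266508 -0.35632169  0.013     ]
0.93 [314.9, 208.3] 2292
```

View pics/c.png

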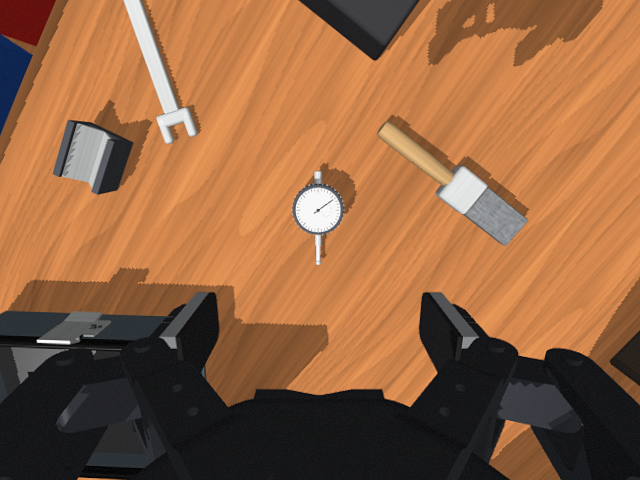

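```bash
python3 - <<'E'
from h import *
im=cv2.imread('pics/c.png'); s=manip.sense(); C=cam('wrist',s)
m=np.load('sil.npy').astype(np.uint8)
op=cv2.morphologyEx(m,cv2.MORPH_OPEN,cv2.getStructuringElement(cv2.MORPH_ELLIPSE,(21,21)))
e=cv2.fitEllipse(max(cv2.findContours(op,0,1)[0],key=len)); print(e)
# white dial
g=im.min(2); w=((g>170)&(op>0)).astype(np.uint8); w=cv2.morphologyEx(w,cv2.MORPH_CLOSE,np.ones((7,7)));w=cv2.morphologyEx(w,cv2.MORPH_OPEN,np.ones((15,15)))
e2=cv2.fitEllipse(cv2.convexHull(max(cv2.findContours(w,0,1)[0],key=len))); print(e2)
for z in(.024,.026):print(onz(C,e2[0],z))
ys,xs=np.nonzero(m); 
for rng in ((ys.min(),ys.min()+5),(243,252),(252,262)):
    k=(ys>=rng[0])&(ys<=rng[1]); print(rng,xs[k].mean(),ys[k].mean(), onz(C,(xs[k].mean(),ys[k].mean()),.012))
print(ys.min(),ys.max())
cv2.imwrite('pics/d.png',cv2.resize(im[155:275,250:390],None,fx=5,fy=5,interpolation=cv2.INTER_CUBIC))
E
```

```text
((316.7967834472656, 208.95921325683594), (49.88536834716797, 51.236061096191406), 175.8660125732422)
((317.54669189453125, 209.52040100097656), (44.450103759765625, 44.69401550292969), 103.40637969970703)
[ 0.45689811 -0.35669439  0.024     ]
[ 0.45709372 -0.35699533  0.026     ]
(np.int64(171), np.int64(176)) 316.86842105263156 173.73684210526315 [ 0.47865873 -0.38785109  0.012     ]
(243, 252) 317.4193548387097 247.51612903225808 [ 0.43078142 -0.31729779  0.012     ]
(252, 262) 317.4561403508772 257.4035087719298 [ 0.4239676  -0.30717813  0.012     ]
171 263
```

View pics/d.png

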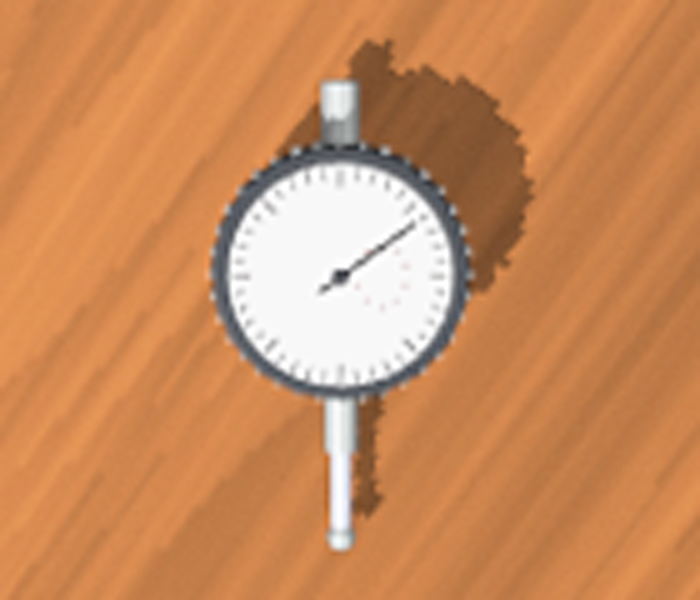

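The dial axis is at about (0.457, -0.357). The spindle tip and cap give a yaw of 124.1°, which matches the tool's present yaw. Going down.

>>> {"api": "step_arm", "payload": {"dr": [[0,0,0],[0,0,0],[0,0,0],[0,0,0],[0,0,0],[0,0,0],[0,0,0],[0,0,0],[0,0,0],[0,0,0]], "slide": [[0.03,0.001,-0.0015],[0.065,0.001,-0.0015],[0.1,0.001,-0.0015],[0.135,0.001,-0.0015],[0.17,0.001,-0.0015],[0.2,0.001,-0.0015],[0.22,0.001,-0.0015],[0.235,0.001,-0.0015],[0.2385,0.001,-0.0015],[0.2385,0.001,-0.0015]], "fingers": [1,1,1,1,1,1,1,1,1,1]}}

```text
time_s: 3.22
tcp_pos: [0.4558, -0.3574, 0.011]
tcp_rot: [-1.628, 0.87, 1.631]
force: [0.2, 0.8, 0.9]
finger_gap: 0.0853
```

```bash
python3 - <<'E'
from h import *
s=manip.sense(); print(s['time_s'],s['tcp_pos'],s['force']); C=cam('wrist',s)
im=vision.grab_frame('wrist')
print(proj(C,[[.4569,-.3567,.026]]))
cv2.imwrite('pics/e.png',im[:,:,::-1])
E
```

```text
3.2167 [ 0.45579021 -0.35743433  0.01095459] [0.22925577 0.78001324 0.85692268]
[[315.28185332 314.43655299]]
```

View pics/e.png

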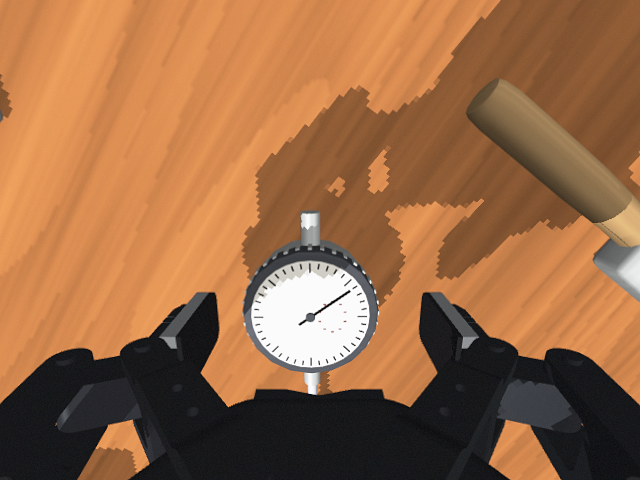

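```bash
python3 - <<'E'
from h import *
s=manip.sense(); C=cam('wrist',s); R0=Ro.from_rotvec(s['tcp_rot']).as_matrix()
P=onz(C,(310.5,317),.026); print(P, R0.T@(P-s['tcp_pos']))
for P in (onz(C,(310.5,225),.012),onz(C,(312.5,385),.012)): print(P, R0.T@(P-s['tcp_pos']))
print(R0)
E
```

```text
[ 0.45842741 -0.35441033  0.026     ] [-0.01397862 -0.00334365  0.00177443]
[ 0.47884033 -0.38466347  0.012     ] [ 3.08231531e-05 -3.44613150e-03 -3.47175508e-02]
[ 0.43296918 -0.31715709  0.012     ] [ 9.79597500e-06 -2.96003070e-03  4.68976262e-02]
[[-1.22716643e-04 -8.30448227e-01 -5.57095797e-01]
 [-3.94871295e-04 -5.57095718e-01  8.30448195e-01]
 [-9.99999915e-01  3.21890954e-04 -2.59555250e-04]]
```

>>> {"api": "step_arm", "payload": {"dr": [[0,0,0],[0,0,0],[0,0,0],[0,0,0],[0,0,0],[0,0,0],[0,0,0],[0,0,0],[0,0,0],[0,0,0]], "slide": [[0,-0.003,0.0015],[0,-0.003,0.0015],[0,-0.003,0.0015],[0,-0.003,0.0015],[0,-0.003,0.0015],[0,-0.003,0.0015],[0,-0.003,0.0015],[0,-0.003,0.0015],[0,-0.003,0.0015],[0,-0.003,0.0015]], "fingers": [1,1,0.8,0.7,0.6,0.5,0.5,0.5,0.5,0.5]}}

```text
time_s: 4.1
tcp_pos: [0.4592, -0.3541, 0.0132]
tcp_rot: [-1.632, 0.868, 1.63]
force: [-1.5, 1.1, 9.5]
finger_gap: 0.0545
```

```bash
python3 - <<'E'
from h import *
s=manip.sense(); print(s['time_s'],s['tcp_pos'],s['force'],s['finger_gap']); C=cam('wrist',s)
im=vision.grab_frame('wrist')
cv2.imwrite('pics/f.png',im[:,:,::-1])
E
```

```text
4.1 [ 0.45918315 -0.35405418  0.01318938] [-1.50099443  1.09506989  9.54646261] 0.05450587391911076
```

View pics/f.png

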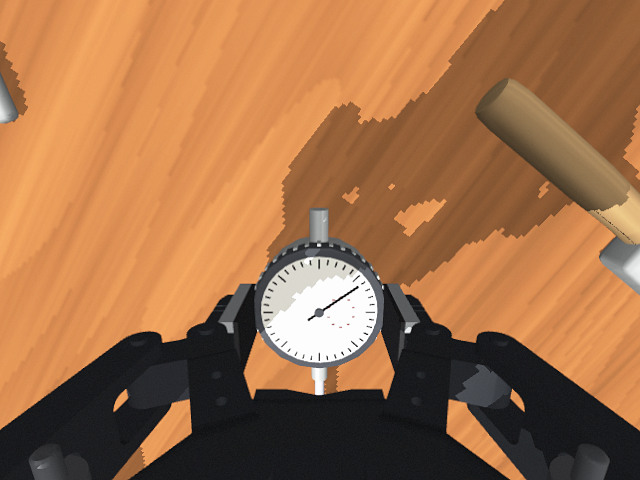

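>>> {"api": "step_arm", "payload": {"dr": [[0,0,0],[0,0,0],[0,0,0],[0,0,0],[0,0,0],[0,0,0]], "slide": [[-0.002,0,0],[-0.005,0,0],[-0.012,0,0],[-0.025,0,0],[-0.04,0,0],[-0.04,0,0]], "fingers": [0.5,0.5,0.5,0.5,0.5,0.5]}}

```text
time_s: 4.65
tcp_pos: [0.4604, -0.3551, 0.0549]
tcp_rot: [-1.636, 0.869, 1.626]
force: [1.2, -0.5, -0.9]
finger_gap: 0.0542
```

```bash
python3 - <<'E'
from h import *
s=manip.sense(); print(s['time_s'],s['tcp_pos'],s['force'],s['finger_gap']); C=cam('wrist',s)
im=vision.grab_frame('wrist')
cv2.imwrite('pics/g.png',cv2.resize(im[190:410,200:440,::-1],None,fx=2.7,fy=2.7))
E
```

```text
4.65 [ 0.46041337 -0.35512628  0.05486162] [ 1.24958855 -0.48192414 -0.88409924] 0.05424719639368106
```

View pics/g.png

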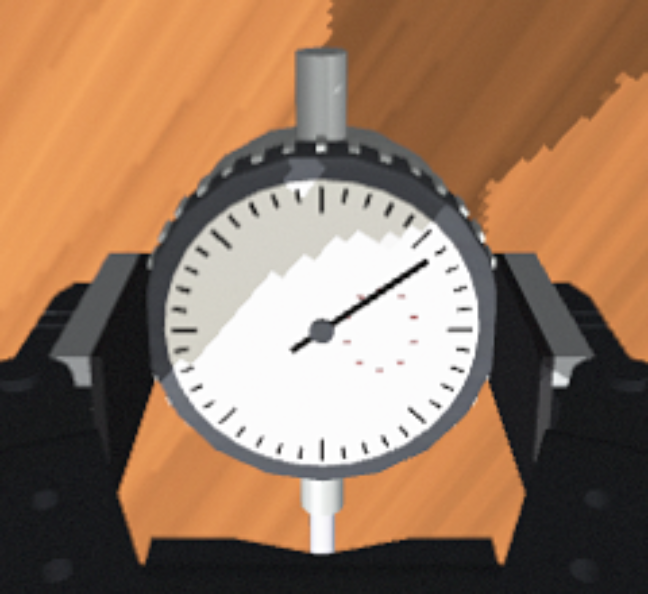

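>>> {"api": "step_arm", "payload": {"dr": [[0,0,0],[0,0,0],[0,0,0],[0,0,0],[0,0,0],[0,0,0],[0,0,0],[0,0,0],[0,0,0],[0,0,0]], "slide": [[-0.02,0,0],[-0.055,0,0],[-0.09,0,0],[-0.125,0,0],[-0.16,-0.01,0.01],[-0.19,-0.025,0.025],[-0.215,-0.045,0.045],[-0.235,-0.068,0.068],[-0.25,-0.092,0.092],[-0.255,-0.117,0.12]], "fingers": [0.5,0.5,0.5,0.5,0.5,0.5,0.5,0.5,0.5,0.5]}}

```text
time_s: 5.53
tcp_pos: [0.49, -0.1887, 0.309]
tcp_rot: [-1.634, 0.869, 1.625]
force: [1.2, -0.8, -1.7]
finger_gap: 0.0545
```

>>> {"api": "step_arm", "payload": {"dr": [[0,0,0],[0,0,0],[0,0,0],[0,0,0],[0,0,0],[0,0,0],[0,0,0],[0,0,0]], "slide": [[0,-0.025,0.025],[0,-0.05,0.05],[0,-0.075,0.075],[0,-0.1,0.1],[0,-0.115,0.117],[0,-0.118,0.12],[0,-0.118,0.12],[0,-0.118,0.12]], "fingers": [0.5,0.5,0.5,0.5,0.5,0.5,0.5,0.5]}}

```text
time_s: 6.2
tcp_pos: [0.5193, -0.0243, 0.3065]
tcp_rot: [-1.631, 0.87, 1.631]
force: [0.2, -0.8, -1.5]
finger_gap: 0.0543
```

```bash
python3 - <<'E'
from h import *
s=manip.sense(); print(s['time_s'],s['tcp_pos'],s['joint_pos'].round(2),s['force'],s['finger_gap']); C=cam('wrist',s)
im=vision.grab_frame('wrist')
cv2.imwrite('pics/i.png',im[:,:,::-1])
for k,z in (('recess',.02),('pocket',.033),('catch_mid',.064),('hinge_mid',.064),('indicator_mid',.3),('lid_edge',.26)):
    for q in vision.spot_point('wrist',k)[:1]: print(k,q['score'],q['centre'],onz(C,q['centre'],z))
E
```

```text
6.2 [ 0.51929647 -0.02428901  0.30645639] [-0.21  0.47  0.25  1.79 -0.14  0.9  -2.44] [ 0.18322845 -0.82947115 -1.53415643] 0.05428247374143444
recess 0.58 [315.4, 187.8] [ 0.53226019 -0.0370732   0.02      ]
pocket 0.81 [317.5, 190.4] [ 0.5291057  -0.03716975  0.033     ]
catch_mid 0.56 [275.2, 112.2] [ 0.61558204 -0.08460556  0.064     ]
indicator_mid 0.56 [318.1, 295.4] [ 0.51874306 -0.02316701  0.3       ]
lid_edge 0.66 [242.6, 378.9] [0.51633322 0.06931173 0.26      ]
```

View pics/i.png

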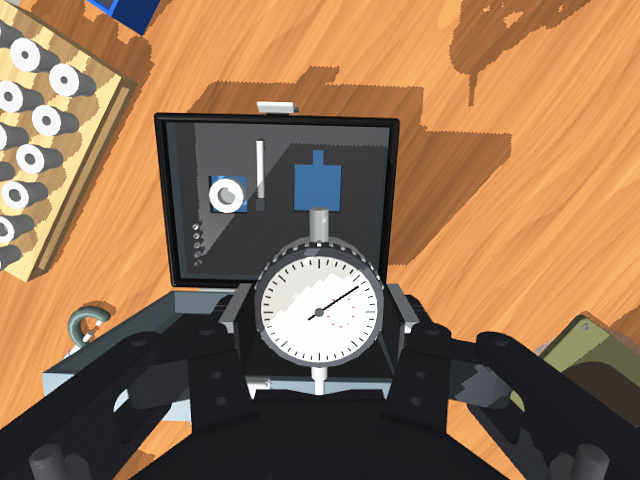

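```bash
python3 - <<'E'
from h import *
from scipy.optimize import least_squares
im=cv2.imread('pics/i.png'); s=manip.sense(); C=cam('wrist',s)
b=im.astype(int); m=((b[:,:,0]-b[:,:,2]>25)).astype(np.uint8); m[:140]=0;m[215:]=0;m[:,:285]=0;m[:,350:]=0
ys,xs=np.nonzero(m); print(xs.min(),xs.max(),ys.min(),ys.max(),m.sum())
# edges: per-row left/right in well rows, per-col top in well; slot sides, slot end
from numpy import array
cons=[]
for r in range(172,204):
    k=np.nonzero(m[r])[0]; cons+= [((k.min()-.5,r),'y',.029),((k.max()+.5,r),'y',-.029)]
for c in list(range(299,310))+list(range(327,338)):
    k=np.nonzero(m[:,c])[0]; cons.append(((c,k.min()-.5),'x',-.029))
    if c<306 : cons.append(((c,k.max()+.5),'x',.029))
for c in range(315,322):
    k=np.nonzero(m[:,c])[0]; cons.append(((c,k.min()-.5),'x',-.046))
P=array([onz(C,c[0],.02)[:2] for c in cons]); ax=[c[1] for c in cons]; val=array([c[2] for c in cons])
def res(q):
    d=P-q[:2]; c,s_=np.cos(q[2]),np.sin(q[2])
    X=d@[c,s_]; Y=d@[-s_,c]
    return np.where(array(ax)=='x',X,Y)-val
for sgn in (1,):
    r=least_squares(res,[.532,-.038,np.radians(124)],loss='soft_l1',f_scale=.001); print(r.x[:2],np.degrees(r.x[2]))
    e=r.fun
    for a in(-.046,.029,-.029):
        for x in 'xy':
            k=(val==a)&(array(ax)==x)
            if k.any(): print(x,a,res(r.x)[k].mean())
cv2.imwrite('pics/j.png',cv2.resize(im[100:300,150:410],None,fx=3,fy=3,interpolation=cv2.INTER_CUBIC))
E
```

```text
294 341 150 211 2293
[ 0.53158447 -0.03821983] 122.28089127423533
x -0.046 -0.0005004441148888937
x 0.029 0.0009109688009092928
y 0.029 -0.058538707973540466
x -0.029 -7.49578082361212e-05
y -0.029 0.05854271011921232
```

View pics/j.png

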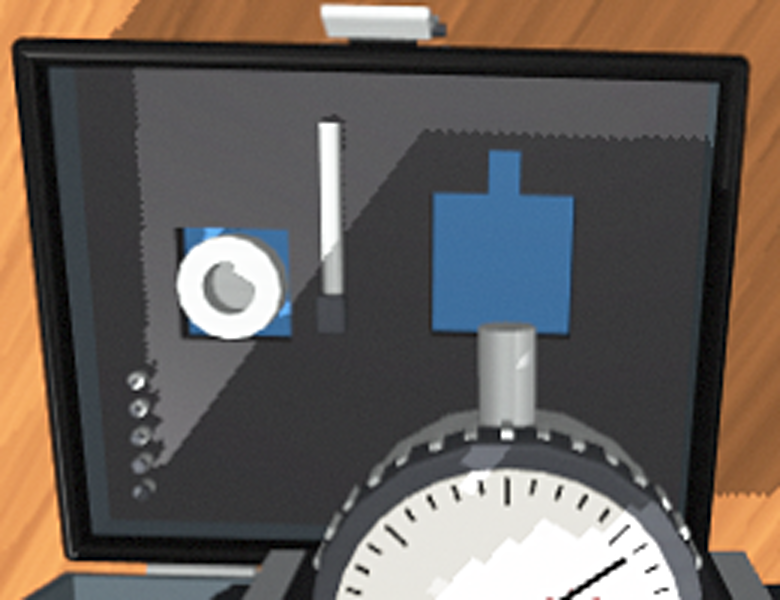

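```bash
python3 - <<'E'
from h import *
from scipy.optimize import least_squares
im=cv2.imread('pics/i.png'); s=manip.sense(); C=cam('wrist',s)
b=im.astype(int); m=((b[:,:,0]-b[:,:,2]>25)).astype(np.uint8); m[:140]=0;m[215:]=0;m[:,:285]=0;m[:,350:]=0
cons=[]
for r in range(170,206):
    k=np.nonzero(m[r])[0]; cons+= [((k.min()-.5,r),'y',-.029),((k.max()+.5,r),'y',.029)]
for c in list(range(299,310))+list(range(327,338)):
    k=np.nonzero(m[:,c])[0]; cons.append(((c,k.min()-.5),'x',-.029))
    if c<306 or c>331: cons.append(((c,k.max()+.5),'x',.029))
for c in range(315,322):
    k=np.nonzero(m[:,c])[0]; cons.append(((c,k.min()-.5),'x',-.046))
P=np.array([onz(C,c[0],.02)[:2] for c in cons]); ax=np.array([c[1] for c in cons]); val=np.array([c[2] for c in cons])
def res(q):
    d=P-q[:2]; c,s_=np.cos(q[2]),np.sin(q[2])
    return np.where(ax=='x',d@[c,s_],d@[-s_,c])-val
r=least_squares(res,[.532,-.038,np.radians(124)],loss='soft_l1',f_scale=.001); q=r.x; print(q[:2],np.degrees(q[2]))
for a in(-.046,.029,-.029):
    for x in 'xy':
        k=(val==a)&(ax==x)
        if k.any(): print(x,a,res(q)[k].mean())
# overlay model: outer rim at z .058 & insert features
Rz=np.array([[np.cos(q[2]),-np.sin(q[2])],[np.sin(q[2]),np.cos(q[2])]])
cen=q[:2]-Rz@[-.02,.045]; print('case',cen)
def W(x,y,z): return np.r_[cen+Rz@[x,y],z]
np.save('case.npy',np.r_[cen,q[2]])
for nm,X in dict(fr=(-.1,-.13,.058),fl=(-.1,.13,.058),catch=(-.107,0,.064),ring=(0,-.07,.033)).items(): print(nm,proj(C,W(*X)),W(*X))
Ct=cam('top')
for nm,X in dict(fr=(-.1,-.13,.058),fl=(-.1,.13,.058),catch=(-.107,0,.064)).items(): print('top',nm,proj(Ct,W(*X)))
E
```

```text
[ 0.53156719 -0.03813745] 122.35146775401537
x -0.046 -0.000579142918655691
x 0.029 0.0006953985764156397
y 0.029 0.0005946091935018871
x -0.029 -0.00015307235532564846
y -0.029 -0.000510321798556458
case [0.55888013 0.0028382 ]
fr [[159.38332043 114.64352601]] [ 0.72221286 -0.01207547  0.058     ]
fl [[395.96696679 120.64226798]] [ 0.50256967 -0.15120444  0.058     ]
catch [[276.7964094  109.82333699]] [ 0.61613705 -0.08755342  0.064     ]
ring [[223.74948412 202.59869094]] [0.61801483 0.040296   0.033     ]
top fr [[325.03323533 168.30047309]]
top fl [[381.44748509 249.93337676]]
top catch [[355.21007286 206.55662726]]
```

```bash
python3 - <<'E'
from h import *
y=np.radians(122.35)
move(tooldown([np.cos(y),np.sin(y)]),[.5328,-.0362,.10])
move(tooldown([np.cos(y),np.sin(y)]),[.5328,-.0362,.055])
E
```

```text
slide [ 0.2068 -0.0043 -0.0171] dr [ 0.0264 -0.0003 -0.0001] rows 4.9778972051047665 0.2108868367491581
slide [ 0.2518 -0.0043 -0.0171] dr [ 0.0264 -0.0003 -0.0001] rows 6.053816677580169 0.2108868367491581
```

>>> {"api": "step_arm", "payload": {"dr": [[0.013,0,0],[0.026,0,0],[0.026,0,0],[0.026,0,0],[0.026,0,0],[0.026,0,0],[0.026,0,0],[0.026,0,0],[0.026,0,0],[0.026,0,0]], "slide": [[0.01,-0.002,-0.009],[0.04,-0.0043,-0.017],[0.075,-0.0043,-0.017],[0.11,-0.0043,-0.017],[0.145,-0.0043,-0.017],[0.18,-0.0043,-0.017],[0.21,-0.0043,-0.017],[0.235,-0.0043,-0.017],[0.248,-0.0043,-0.017],[0.25,-0.0043,-0.017]], "fingers": [0.5,0.5,0.5,0.5,0.5,0.5,0.5,0.5,0.5,0.5]}}

```text
time_s: 7.38
tcp_pos: [0.5313, -0.0358, 0.0534]
tcp_rot: [-1.609, 0.889, 1.617]
force: [-0.3, -0.0, -1.7]
finger_gap: 0.0543
```

>>> {"api": "step_arm", "payload": {"dr": [[0,0,0],[0,0,0]], "slide": [[0,0,0],[0,0,0]], "fingers": [0.5,0.5]}}

```text
time_s: 7.55
tcp_pos: [0.5337, -0.0357, 0.0571]
tcp_rot: [-1.614, 0.886, 1.611]
force: [0.8, -0.7, -1.6]
finger_gap: 0.0545
```

```bash
python3 - <<'E'
from h import *
s=manip.sense(); print(s['time_s'],s['tcp_pos'],s['force'],s['finger_gap']); C=cam('wrist',s)
R=Ro.from_rotvec(s['tcp_rot']).as_matrix(); print(R[:,2],np.degrees(np.arctan2(R[1,2],R[0,2])))
im=vision.grab_frame('wrist')
cv2.imwrite('pics/k.png',im[:,:,::-1])
E
```

```text
7.55 [ 0.53367643 -0.0356937   0.05714017] [ 0.80795285 -0.66355567 -1.64627253] 0.05445985689596765
[-0.5361474   0.8441236  -0.00114635] 122.42178238225549
```

View pics/k.png

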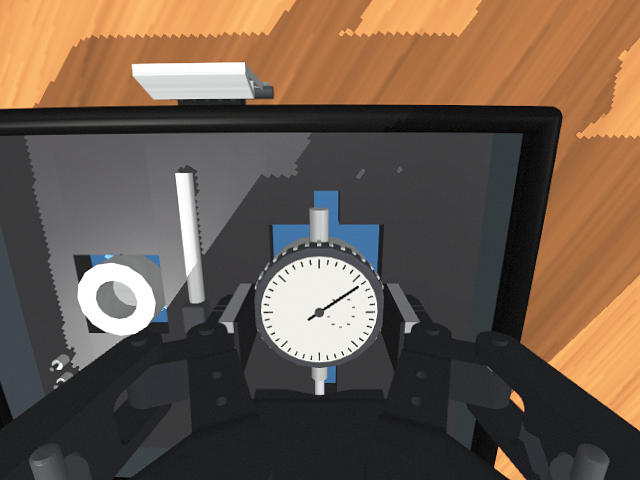

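```bash
python3 - <<'E'
from h import *
im=cv2.imread('pics/k.png')
cv2.imwrite('pics/l.png',cv2.resize(im[180:400,255:395],None,fx=5,fy=5,interpolation=cv2.INTER_CUBIC)[:600])
c=vision.calibration('wrist');T=c['T_tool_cam']
C=(c['K'],c['dist'],T[:3,:3].T,-T[:3,:3].T@T[:3,3])
def ont(px,d):
    o,v=ray(C,px); return o+v*(d-o[0])/v[0]
for h in (.054,.057,.060):
    print(h)
    for nm,px,z in (('slotend L',(314,191),.033),('slotend R',(338,191),.033),('wellfront L',(272.5,224.5),.033),('wellfront R',(379,224),.033),('floorL',(273,235),.02),('floorR',(380,235),.02),('capend',(319,208),h),('spindle slot R floor',(336,380),.02),('catch',(190,75),.085)):
        print(nm,ont(px,h-z).round(4))
E
```

```text
0.054
slotend L [ 0.021  -0.0022 -0.0468]
slotend R [ 0.021   0.0094 -0.0468]
wellfront L [ 0.021  -0.0228 -0.0302]
wellfront R [ 0.021   0.03   -0.0305]
floorL [ 0.034  -0.0245 -0.0215]
floorR [ 0.034   0.0332 -0.0215]
capend [ 0.      0.0002 -0.0421]
spindle slot R floor [0.034  0.0108 0.0704]
catch [-0.031  -0.0392 -0.0887]
0.057
slotend L [ 0.024  -0.0022 -0.0464]
slotend R [ 0.024   0.0096 -0.0464]
wellfront L [ 0.024  -0.0232 -0.0295]
wellfront R [ 0.024   0.0305 -0.0298]
floorL [ 0.037  -0.025  -0.0207]
floorR [ 0.037   0.0337 -0.0207]
capend [ 0.      0.0002 -0.0421]
spindle slot R floor [0.037  0.0109 0.0727]
catch [-0.028  -0.0402 -0.0893]
0.06
slotend L [ 0.027  -0.0023 -0.046 ]
slotend R [ 0.027   0.0097 -0.046 ]
wellfront L [ 0.027  -0.0236 -0.0289]
wellfront R [ 0.027   0.031  -0.0291]
floorL [ 0.04   -0.0254 -0.0199]
floorR [ 0.04    0.0343 -0.02  ]
capend [ 0.      0.0002 -0.0421]
spindle slot R floor [0.04   0.0111 0.0751]
catch [-0.025  -0.0413 -0.0898]
```

View pics/l.png

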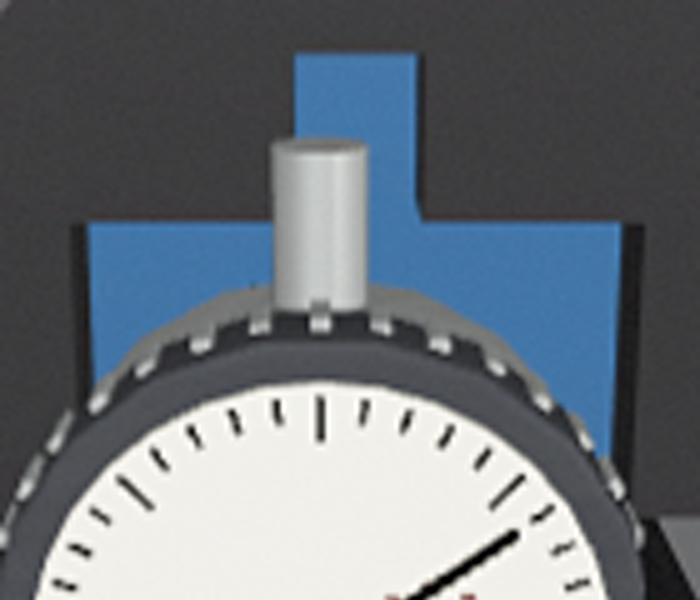

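>>> {"api": "step_arm", "payload": {"dr": [[0,0,0],[0,0,0],[0,0,0],[0,0,0]], "slide": [[0.002,0.002,0],[0.004,0.004,0],[0.004,0.004,0],[0.004,0.004,0]], "fingers": [0.5,0.5,0.5,0.5]}}

```text
time_s: 7.93
tcp_pos: [0.5294, -0.0374, 0.0531]
tcp_rot: [-1.613, 0.886, 1.613]
force: [-0.1, 0.8, -1.7]
finger_gap: 0.0539
```

```bash
python3 - <<'E'
from h import *
s=manip.sense(); print(s['time_s'],s['tcp_pos'],s['force'],s['finger_gap'])
im=vision.grab_frame('wrist')[:,:,::-1]; cv2.imwrite('pics/m_full.png',im)
cv2.imwrite('pics/m.png',cv2.resize(im[180:400,255:395],None,fx=5,fy=5,interpolation=cv2.INTER_CUBIC)[:600])
print(manip.sense()['tcp_pos'])
E
```

```text
7.9333 [ 0.52944465 -0.03739654  0.05309118] [-0.0616628   0.78679291 -1.7329507 ] 0.05392510409559673
[ 0.52962775 -0.03729635  0.05308346]
```

View pics/m.png

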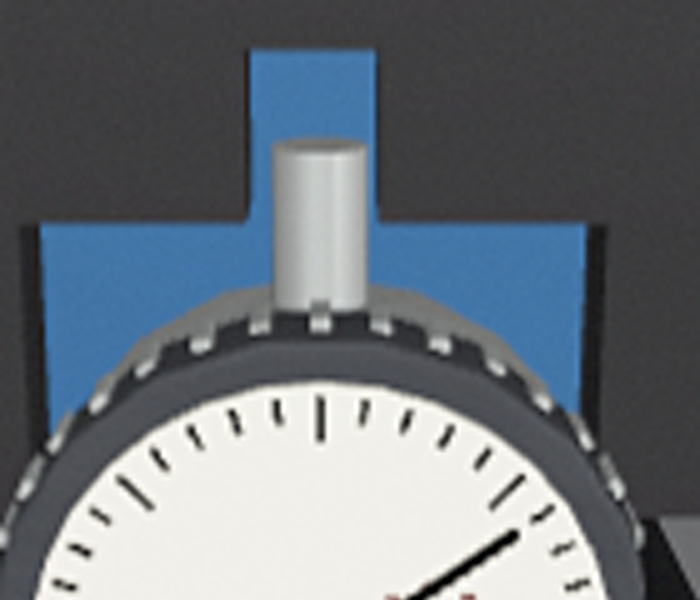

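>>> {"api": "step_arm", "payload": {"dr": [[0,0,0],[0,0,0],[0,0,0],[0,0,0],[0,0,0],[0,0,0],[0,0,0],[0,0,0]], "slide": [[0,-0.0006,-0.0005],[0.003,-0.0006,-0.0005],[0.006,-0.0006,-0.0005],[0.009,-0.0006,-0.0005],[0.012,-0.0006,-0.0005],[0.014,-0.0006,-0.0005],[0.016,-0.0006,-0.0005],[0.016,-0.0006,-0.0005]], "fingers": [0.5,0.5,0.5,0.5,0.5,0.5,0.5,0.5]}}

```text
time_s: 8.65
tcp_pos: [0.53, -0.0373, 0.0363]
tcp_rot: [-1.613, 0.886, 1.614]
force: [0.3, 0.1, -1.3]
finger_gap: 0.0544
```

```bash
python3 - <<'E'
from h import *
s=manip.sense(); print(s['time_s'],s['tcp_pos'],s['force'],s['finger_gap'])
im=vision.grab_frame('wrist')[:,:,::-1]
cv2.imwrite('pics/n.png',cv2.resize(im[180:400,225:425],None,fx=4,fy=4,interpolation=cv2.INTER_CUBIC)[:600])
E
```

```text
8.65 [ 0.53000807 -0.03732293  0.03629218] [ 0.34736639  0.13496814 -1.30045744] 0.05436943181027004
```

View pics/n.png

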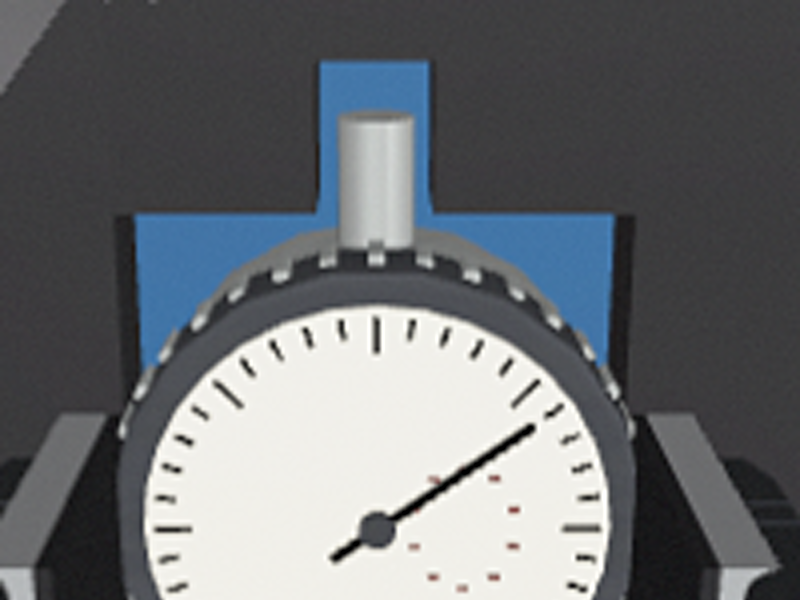

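>>> {"api": "step_arm", "payload": {"dr": [[0,0,0],[0,0,0],[0,0,0]], "slide": [[0.001,0,0],[0.002,0,0],[0.002,0,0]], "fingers": [0.5,0.5,0.5]}}

```text
time_s: 8.95
tcp_pos: [0.5303, -0.0373, 0.0347]
tcp_rot: [-1.613, 0.886, 1.613]
force: [0.3, 0.2, -1.4]
finger_gap: 0.0541
```

>>> {"api": "step_arm", "payload": {"dr": [[0,0,0],[0,0,0]], "slide": [[0.001,0,0],[0.001,0,0]], "fingers": [0.5,0.5]}}

```text
time_s: 9.12
tcp_pos: [0.5302, -0.0373, 0.0337]
tcp_rot: [-1.613, 0.886, 1.613]
force: [0.0, 0.5, -2.7]
finger_gap: 0.0547
```

>>> {"api": "step_arm", "payload": {"dr": [[0,0,0],[0,0,0]], "slide": [[0.001,0,0],[0.001,0,0]], "fingers": [0.5,0.5]}}

```text
time_s: 9.28
tcp_pos: [0.5304, -0.0373, 0.0333]
tcp_rot: [-1.613, 0.885, 1.613]
force: [-1.1, 0.0, 3.4]
finger_gap: 0.0542
```

>>> {"api": "step_arm", "payload": {"dr": [[0,0,0],[0,0,0],[0,0,0],[0,0,0],[0,0,0],[0,0,0]], "slide": [[0,0,0],[0,0,0],[0,0,0],[0,0,0],[0,0,0],[0,0,0]], "fingers": [0.66,0.7,0.75,0.8,0.85,0.85]}}

```text
time_s: 9.78
tcp_pos: [0.5303, -0.0374, 0.0328]
tcp_rot: [-1.613, 0.886, 1.613]
force: [0.2, -0.2, 0.3]
finger_gap: 0.0723
```

```bash
python3 - <<'E'
from h import *
s=manip.sense(); print(s['time_s'],s['tcp_pos'],s['force'],s['finger_gap'])
im=vision.grab_frame('wrist')[:,:,::-1]
cv2.imwrite('pics/o.png',cv2.resize(im[180:400,225:425],None,fx=4,fy=4,interpolation=cv2.INTER_CUBIC)[:600])
E
```

```text
9.7833 [ 0.53034467 -0.03737915  0.0327952 ] [ 0.19659207 -0.20015064  0.31270979] 0.07225357443054917
```

View pics/o.png

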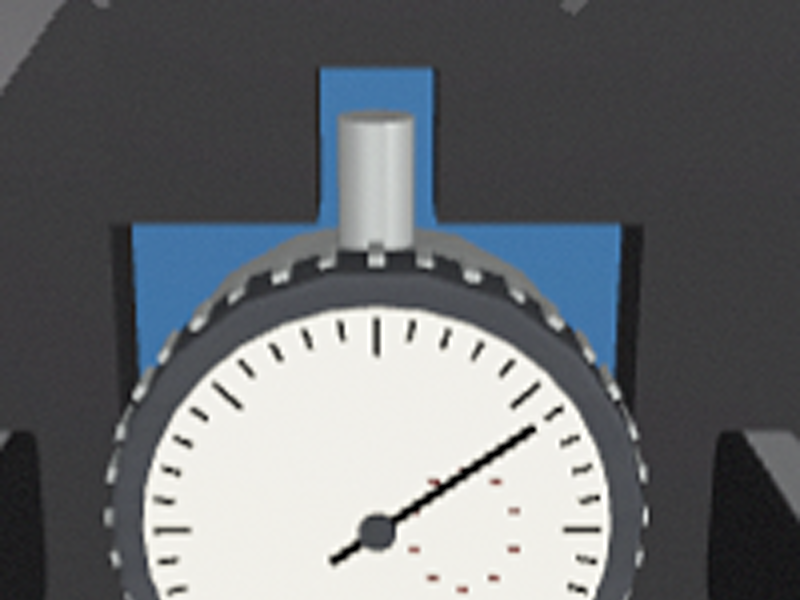

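>>> {"api": "step_arm", "payload": {"dr": [[0,0,0],[0,0,0],[0,0,0],[0,0,0],[0,0,0],[0,0,0],[0,0,0],[0,0,0],[0,0,0],[0,0,0]], "slide": [[0,0,0],[-0.005,0,0],[-0.015,0,0],[-0.04,0,0],[-0.075,0,0],[-0.11,0,0],[-0.145,0,0],[-0.18,0,0],[-0.205,0,0],[-0.21,0,0]], "fingers": [1,1,1,1,1,1,1,1,1,1]}}

```text
time_s: 10.67
tcp_pos: [0.5327, -0.0378, 0.2483]
tcp_rot: [-1.619, 0.881, 1.604]
force: [0.4, -0.7, -1.0]
finger_gap: 0.0852
```

```bash
python3 - <<'E'
from h import *
s=manip.sense(); print(s['time_s'],s['tcp_pos'],s['force'],s['finger_gap'],s['joint_pos'].round(2))
im=vision.grab_frame('wrist')[:,:,::-1]; cv2.imwrite('pics/p.png',im)
for k in('lid_edge','lid_press','hinge_mid'): print(k,[(q['score'],q['centre']) for q in vision.spot_point('wrist',k)[:2]])
E
```

```text
10.6667 [ 0.53273857 -0.03783805  0.2482562 ] [ 0.35859546 -0.67121216 -1.04264801] 0.08519926673935603 [-0.17  0.55  0.24  1.84 -0.18  0.76 -2.4 ]
lid_edge []
lid_press []
hinge_mid [(0.87, [283.1, 330.3])]
```

View pics/p.png

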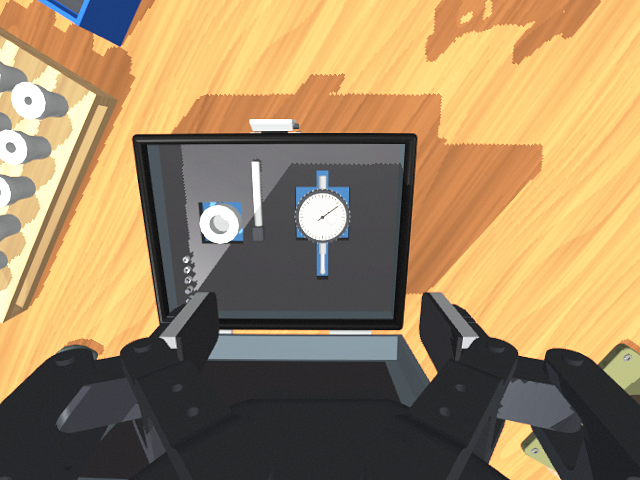

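```bash
cat >> h.py <<'E'
CEN=np.array([.5585,.003]); YAW=np.radians(122.35)
ex=np.array([np.cos(YAW),np.sin(YAW)]); ey=np.array([-ex[1],ex[0]])
def Wc(x,y,z): return np.r_[CEN+ex*x+ey*y,z]
def lidpt(r,out,y,th): # r from hinge toward front, out = outward
    x=.104-r*np.cos(th)+out*np.sin(th); z=.064+r*np.sin(th)+out*np.cos(th)
    return Wc(x,y,z)
E
python3 - <<'E'
from h import *
from scipy.optimize import minimize_scalar
for n in('top','scene'):
    vision.grab_frame(n); C=cam(n)
    for k,a in (('lid_edge',(.204,0,0)),('lid_press',(.189,.03,0))):
        for q in vision.spot_point(n,k)[:1]:
            f=lambda th:np.sum((proj(C,lidpt(*a,th))[0]-q['centre'])**2)
            r=minimize_scalar(f,bounds=(0.8,1.8),method='bounded'); print(n,k,q['score'],q['centre'],r.x,r.fun**.5)
for th in(1.4,1.5): print(th,lidpt(.189,.03,0,th),lidpt(.204,0.03,0,th))
print(Wc(.19,0,.24),Wc(.19,.0,.3))
E
```

```text
top lid_edge 0.74 [292.3, 227.9] 1.3982874824689513 0.6293584273720975
top lid_press 0.88 [280.2, 236.9] 1.3994117216919522 0.5378665172303441
scene lid_edge 0.67 [335.8, 197.9] 1.3593528125772887 1.370772423337062
scene lid_press 0.71 [352.6, 201.4] 1.4272545655801052 0.1678080131159433
1.4 [0.50422065 0.08869577 0.25534901] [0.50558487 0.08654196 0.27013076]
1.5 [0.49399197 0.10484472 0.25464867] [0.49455974 0.10394835 0.26961109]
[0.45683294 0.16351109 0.24      ] [0.45683294 0.16351109 0.3       ]
```

```bash
python3 - <<'E'
from h import *
R=tooldown(ey); 
s=manip.sense()
move(R,Wc(-.02,.045,.335)); move(R,Wc(.165,0,.335))
s2=dict(s); s2['tcp_rot']=Ro.from_matrix(R).as_rotvec(); s2['tcp_pos']=Wc(-.02,.045,.335)
move(R,Wc(.165,0,.335),s2)
E
```

```text
slide [-0.0931 -0.0007 -0.0012] dr [-1.5689e+00  2.0000e-03 -6.0000e-04] rows 2.233253298614837 12.55124226734611
slide [-0.093  -0.046   0.1837] dr [-1.5689e+00  2.0000e-03 -6.0000e-04] rows 5.0606257108946835 12.55124226734611
slide [ 0.    -0.185 -0.045] dr [-0. -0.  0.] rows 4.565811214546708 1.6048903142703166e-15
```

>>> {"api": "step_arm", "payload": {"dr": [[0,0,0],[0,0,0],[-0.12,0,0],[-0.24,0,0],[-0.36,0,0],[-0.48,0,0],[-0.6,0,0],[-0.72,0,0],[-0.84,0,0],[-0.96,0,0]], "slide": [[-0.03,0,0],[-0.06,0,0],[-0.085,0,0],[-0.095,0,0],[-0.095,0,0],[-0.095,0,0],[-0.095,0,0],[-0.095,0,0],[-0.095,0,0],[-0.095,0,0]], "fingers": [0.5,0,0,0,0,0,0,0,0,0]}}

```text
time_s: 12.0
tcp_pos: [0.53, -0.0374, 0.3373]
tcp_rot: [-2.201, 0.042, 2.203]
force: [0.9, 0.5, -0.3]
finger_gap: 0.0003
```

>>> {"api": "step_arm", "payload": {"dr": [[-0.12,0,0],[-0.24,0,0],[-0.36,0,0],[-0.48,0,0],[-0.6,0,0],[-0.61,0,0],[-0.61,0,0]], "slide": [[0,0,0],[0,0,0],[0,0,0],[0,0,0],[0,0,0],[0,0,0],[0,0,0]], "fingers": [0,0,0,0,0,0,0]}}

```text
time_s: 12.58
tcp_pos: [0.5301, -0.0376, 0.3374]
tcp_rot: [1.902, 0.55, -1.903]
force: [-0.3, 0.3, -0.7]
finger_gap: 0.0001
```

```bash
python3 - <<'E'
from h import *
s=manip.sense(); print(s['time_s'],s['tcp_pos'],s['force'],s['finger_gap'],s['joint_pos'].round(2))
move(tooldown(ey),Wc(.165,0,.335))
move(tooldown(ey),Wc(.165,0,.24))
E
```

```text
12.5833 [ 0.53009821 -0.03757225  0.33737171] [-0.32755108  0.31582408 -0.71309331] 6.415808267407815e-05 [ 0.08  0.44 -0.16  1.7   0.08  1.01 -1.11]
slide [ 0.0025 -0.1842 -0.0454] dr [-0.0018  0.0006  0.0006] rows 4.548715324376731 0.01580686968487884
slide [ 0.0975 -0.1841 -0.0454] dr [-0.0018  0.0006  0.0006] rows 5.112733955694776 0.01580686968487884
```

>>> {"api": "step_arm", "payload": {"dr": [[0,0,0],[0,0,0],[0,0,0],[0,0,0],[0,0,0],[0,0,0],[0,0,0],[0,0,0]], "slide": [[0,-0.015,-0.004],[0,-0.045,-0.011],[0,-0.08,-0.02],[0,-0.115,-0.028],[0,-0.15,-0.037],[0,-0.175,-0.043],[0,-0.184,-0.045],[0,-0.184,-0.045]], "fingers": [0,0,0,0,0,0,0,0]}}

```text
time_s: 13.25
tcp_pos: [0.4686, 0.145, 0.3378]
tcp_rot: [1.899, 0.557, -1.899]
force: [-0.7, -0.2, 0.9]
finger_gap: 0.0001
```

>>> {"api": "step_arm", "payload": {"dr": [[0,0,0],[0,0,0],[0,0,0],[0,0,0],[0,0,0],[0,0,0]], "slide": [[0.015,0,0],[0.04,0,0],[0.065,0,0],[0.085,0,0],[0.095,0,0],[0.095,0,0]], "fingers": [0,0,0,0,0,0]}}

```text
time_s: 13.75
tcp_pos: [0.4689, 0.1391, 0.2405]
tcp_rot: [1.898, 0.546, -1.908]
force: [-0.1, 0.3, 0.7]
finger_gap: 0.0001
```

```bash
python3 - <<'E'
from h import *
s=manip.sense(); d=s['tcp_pos'][:2]-CEN; print(s['time_s'],s['tcp_pos'],d@ex,d@ey,s['force'],s['joint_pos'].round(2))
im=vision.grab_frame('scene')[:,:,::-1]; cv2.imwrite('pics/q.png',cv2.resize(im[110:310,210:430],None,fx=3,fy=3))
im=vision.grab_frame('wrist')[:,:,::-1]; cv2.imwrite('pics/q2.png',im)
E
```

```text
13.75 [0.46892693 0.13910463 0.24049144] 0.16291016745400208 0.002842705151285489 [-0.05808235  0.30284086  0.74385133] [-0.27  0.5  -0.17  1.95  0.13  0.7  -1.53]
```

View pics/q.png

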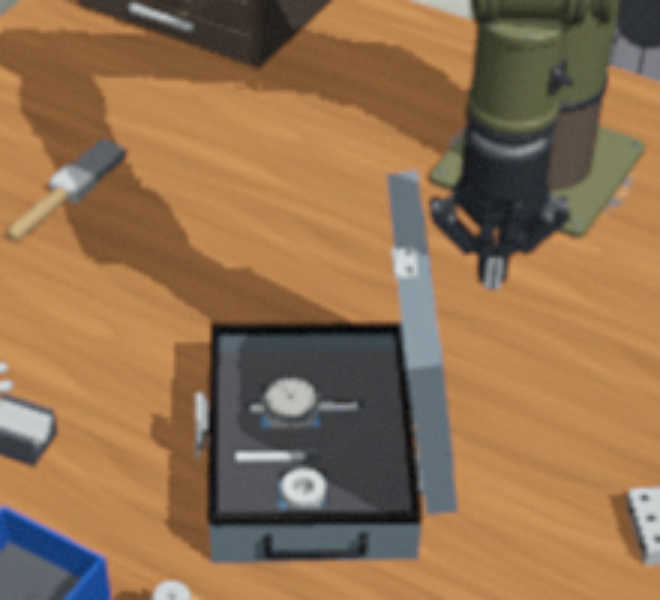

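View pics/q2.png

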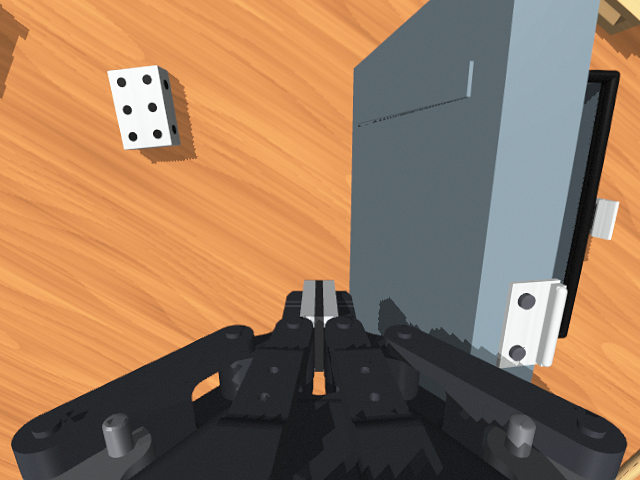

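>>> {"api": "step_arm", "payload": {"dr": [[0,0,0],[0,0,0],[0,0,0],[0,0,0],[0,0,0],[0,0,0],[0,0,0],[0,0,0],[0,0,0]], "slide": [[-0.01,0,0],[-0.01,0.01,0],[-0.01,0.02,0],[-0.01,0.028,0],[-0.01,0.035,0],[-0.01,0.042,0],[-0.01,0.049,0],[-0.01,0.056,0],[-0.01,0.063,0]], "fingers": [0,0,0,0,0,0,0,0,0]}}

```text
time_s: 14.6
tcp_pos: [0.5035, 0.0885, 0.2526]
tcp_rot: [1.9, 0.553, -1.901]
force: [0.0, 0.6, -0.3]
finger_gap: 0.0003
```

>>> {"api": "step_arm", "payload": {"dr": [[0,0,0],[0,0,0],[0,0,0],[0,0,0],[0,0,0]], "slide": [[0,0.007,0],[0,0.014,0],[0,0.021,0],[0,0.028,0],[0,0.028,0]], "fingers": [0,0,0,0,0]}}

```text
time_s: 15.02
tcp_pos: [0.5195, 0.0634, 0.2528]
tcp_rot: [1.902, 0.549, -1.901]
force: [-0.1, -0.3, -0.7]
finger_gap: -0.0
```

```bash
cat > th.py <<'E'
from h import *
from scipy.optimize import minimize_scalar
def lid():
  for n in('top','scene'):
    im=vision.grab_frame(n); C=cam(n); cv2.imwrite('pics/last_%s.png'%n,im[:,:,::-1])
    for k,a in (('lid_edge',(.204,0,0)),('lid_press',(.189,.03,0))):
        for q in vision.spot_point(n,k)[:1]:
            f=lambda th:np.sum((proj(C,lidpt(*a,th))[0]-q['centre'])**2)
            r=minimize_scalar(f,bounds=(-.1,1.8),method='bounded'); print(n,k,q['score'],q['centre'],round(r.x,3),r.fun**.5)
E
python3 - <<'E'
from th import *
s=manip.sense(); d=s['tcp_pos'][:2]-CEN; print(s['time_s'],s['tcp_pos'],d@ex,d@ey,s['force'])
lid()
E
```

```text
15.0167 [0.51948054 0.06335149 0.25277901] 0.07186356497389365 0.0006699863926590457 [-0.12607681 -0.28016792 -0.7158378 ]
scene lid_edge 0.79 [325.3, 200.1] 1.218 1.5473596762559751
scene lid_press 0.58 [339.7, 203.1] 1.241 0.9375031914678572
```

>>> {"api": "step_arm", "payload": {"dr": [[0,0,0],[0,0,0],[0,0,0],[0,0,0],[0,0,0],[0,0,0],[0,0,0],[0,0,0],[0,0,0],[0,0,0]], "slide": [[-0.03,0,0],[-0.06,0,0],[-0.08,0,0],[-0.08,0.01,0],[-0.08,0.04,0],[-0.08,0.07,0],[-0.08,0.1,0],[-0.08,0.13,0],[-0.08,0.15,0],[-0.08,0.158,0]], "fingers": [0,0,0,0,0,0,0,0,0,0]}}

```text
time_s: 16.15
tcp_pos: [0.6039, -0.0724, 0.3316]
tcp_rot: [1.902, 0.546, -1.904]
force: [0.1, -0.5, 0.3]
finger_gap: 0.0002
```

```bash
python3 - <<'E'
from th import *
s=manip.sense(); d=s['tcp_pos'][:2]-CEN; print(s['time_s'],s['tcp_pos'],d@ex,d@ey,s['force'])
lid()
E
```

```text
16.15 [ 0.60387946 -0.07236571  0.33161059] -0.08795067456958934 0.001991068941308769 [ 0.06291838 -0.51653446  0.32803761]
top lid_edge 0.6 [311.2, 218.1] 1.154 0.09639538597138977
top lid_press 0.61 [296.8, 228.4] 1.183 0.895377185500282
scene lid_edge 0.73 [325.5, 199.1] 1.224 2.455825168688852
scene lid_press 0.81 [338.4, 202.8] 1.224 0.45049024852189307
```

View pics/last_scene.png

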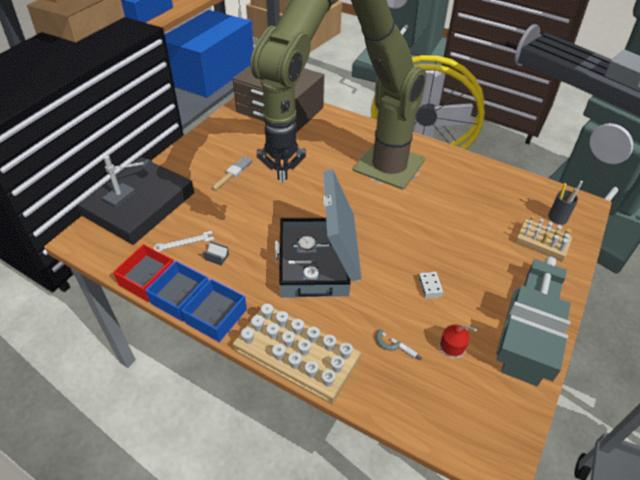

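>>> {"api": "step_arm", "payload": {"dr": [[0,0,0],[0,0,0],[0,0,0],[0,0,0],[0,0,0],[0,0,0],[0,0,0],[0,0,0],[0,0,0],[0,0,0]], "slide": [[0,0,0],[0,0,0],[0,0,0],[0,0,0],[0,0,0],[0,0,0],[0,0,0],[0,0,0],[0,0,0],[0,0,0]], "fingers": [0,0,0,0,0,0,0,0,0,0]}}

```text
time_s: 17.28
tcp_pos: [0.6031, -0.0681, 0.3327]
tcp_rot: [1.901, 0.552, -1.901]
force: [-0.1, 0.4, -1.2]
finger_gap: 0.0001
```

```bash
python3 - <<'E'
from th import *
s=manip.sense(); d=s['tcp_pos'][:2]-CEN; print(s['time_s'],s['tcp_pos'],d@ex,d@ey,s['force'])
lid()
E
```

```text
17.2833 [ 0.60313226 -0.06810979  0.33273909] -0.08395547653420128 0.00034500804760250343 [-0.09874711  0.3987693  -1.15388785]
top lid_edge 0.82 [309.6, 217.7] 1.169 1.0030341202098831
top lid_press 0.9 [296.9, 227.2] 1.175 0.09178345572568061
scene lid_edge 0.57 [323.8, 201.5] 1.193 0.6273556385574152
scene lid_press 0.68 [336.9, 203.7] 1.2 1.0967746221239991
```

>>> {"api": "step_arm", "payload": {"dr": [[0,0,0],[0,0,0],[0,0,0],[0,0,0],[0,0,0],[0,0,0],[0,0,0],[0,0,0],[0,0,0],[0,0,0]], "slide": [[0,0,0],[0,0,0],[0,0,0],[0,0,0],[0,0,0],[0,0,0],[0,0,0],[0,0,0],[0,0,0],[0,0,0]], "fingers": [0,0,0,0,0,0,0,0,0,0]}}

```text
time_s: 18.42
tcp_pos: [0.6031, -0.0681, 0.3328]
tcp_rot: [1.901, 0.552, -1.901]
force: [0.2, -0.7, 0.3]
finger_gap: -0.0003
```

>>> {"api": "step_arm", "payload": {"dr": [[0,0,0],[0,0,0],[0,0,0],[0,0,0],[0,0,0],[0,0,0],[0,0,0],[0,0,0],[0,0,0],[0,0,0]], "slide": [[0,0,0],[0,0,0],[0,0,0],[0,0,0],[0,0,0],[0,0,0],[0,0,0],[0,0,0],[0,0,0],[0,0,0]], "fingers": [0,0,0,0,0,0,0,0,0,0]}}

```text
time_s: 19.25
tcp_pos: [0.6031, -0.0681, 0.3328]
tcp_rot: [1.901, 0.553, -1.901]
force: [0.3, -0.9, 0.2]
finger_gap: -0.0001
```

```bash
python3 - <<'E'
from th import *
s=manip.sense(); d=s['tcp_pos'][:2]-CEN; print(s['time_s'],s['tcp_pos'],d@ex,d@ey,s['force'])
lid()
E
```

```text
19.25 [ 0.6031239  -0.06805077  0.33278597] -0.08390114035728323 0.00032048586427530304 [ 0.31349245 -0.87585467  0.21256009]
top lid_edge 0.91 [307.9, 219.9] 1.199 0.13690158112322318
top lid_press 0.57 [297.4, 226.6] 1.166 0.3605504526593623
scene lid_edge 0.65 [326.4, 198.7] 1.237 2.604166739102774
scene lid_press 0.79 [338.4, 203.2] 1.223 0.8457726797114077
```

>>> {"api": "step_arm", "payload": {"dr": [[0,0,0],[0,0,0],[0,0,0],[0,0,0],[0,0,0],[0,0,0],[0,0,0],[0,0,0],[0,0,0]], "slide": [[0,-0.02,0],[0,-0.05,0],[0,-0.085,0],[0,-0.12,0],[0,-0.155,0],[0,-0.185,0],[0.01,-0.205,0],[0.04,-0.21,0],[0.075,-0.21,0]], "fingers": [0,0,0,0,0,0,0,0,0]}}

```text
time_s: 20.3
tcp_pos: [0.4913, 0.1124, 0.2592]
tcp_rot: [1.905, 0.558, -1.892]
force: [0.7, -0.6, 0.1]
finger_gap: -0.0
```

>>> {"api": "step_arm", "payload": {"dr": [[0,0,0],[0,0,0],[0,0,0],[0,0,0],[0,0,0],[0,0,0],[0,0,0],[0,0,0],[0,0,0],[0,0,0]], "slide": [[0.018,0.01,0],[0.02,0.022,0],[0.02,0.034,0],[0.021,0.046,0],[0.024,0.056,0],[0.028,0.066,0],[0.032,0.076,0],[0.036,0.086,0],[0.04,0.096,0],[0.044,0.105,0]], "fingers": [0,0,0,0,0,0,0,0,0,0]}}

```text
time_s: 21.13
tcp_pos: [0.5472, 0.0196, 0.2133]
tcp_rot: [1.901, 0.552, -1.901]
force: [-0.1, 0.1, -0.7]
finger_gap: 0.0
```

```bash
python3 - <<'E'
from th import *
s=manip.sense(); d=s['tcp_pos'][:2]-CEN; print(s['time_s'],s['tcp_pos'],d@ex,d@ey,s['force'])
lid()
E
```

```text
21.1333 [0.54722505 0.01957011 0.21329022] 0.020031459448235717 0.0006585226150072364 [-0.07281511  0.06305669 -0.65167109]
scene lid_edge 0.7 [300.8, 214.1] 0.815 0.8572413790674075
scene lid_press 0.97 [309.6, 210.9] 0.782 0.8982394748917515
```

View pics/last_scene.png

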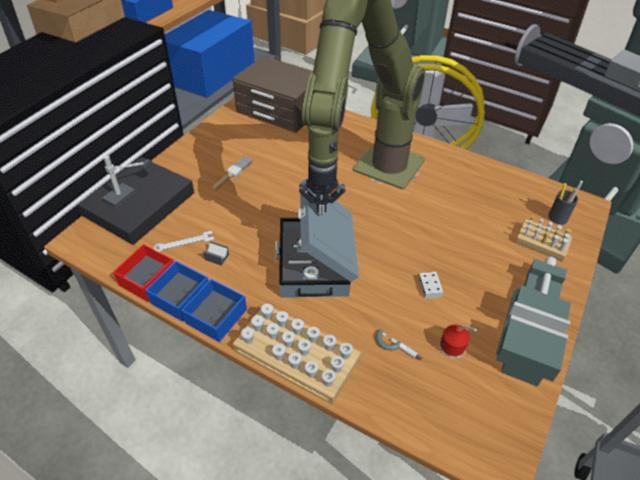

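>>> {"api": "step_arm", "payload": {"dr": [[0,0,0],[0,0,0],[0,0,0],[0,0,0],[0,0,0],[0,0,0]], "slide": [[-0.005,0,0],[-0.01,0,0],[-0.01,0,0],[-0.01,0,0],[-0.01,0,0],[-0.01,0,0]], "fingers": [0,0,0,0,0,0]}}

```text
time_s: 21.93
tcp_pos: [0.5467, 0.0206, 0.2238]
tcp_rot: [1.9, 0.553, -1.901]
force: [-0.6, 0.8, -0.9]
finger_gap: 0.0
```

```bash
python3 - <<'E'
from th import *
s=manip.sense(); d=s['tcp_pos'][:2]-CEN; print(s['time_s'],s['tcp_pos'],d@ex,d@ey,s['force'])
lid()
E
```

```text
21.9333 [0.54671838 0.02056991 0.22376552] 0.02114720190340631 0.0005515762999424598 [-0.62183362  0.79799822 -0.94235556]
top lid_edge 0.58 [345.7, 203.4] 0.508 0.8464715903434542
scene lid_edge 0.88 [282.9, 229.6] 0.416 1.477348664308138
scene lid_press 0.87 [295.2, 225.3] 0.437 1.8393714520965123
```

```bash
python3 - <<'E'
from h import *
print(lidpt(.189,.03,0,.05)); move(tooldown(ey),Wc(-.084,0,.17))
E
```

```text
[ 0.60305394 -0.06734139  0.10340857]
slide [ 0.0537  0.1051 -0.0004] dr [0.0012 0.0002 0.    ] rows 2.8300033105256968 0.00951128173394242
```

>>> {"api": "step_arm", "payload": {"dr": [[0,0,0],[0,0,0],[0,0,0],[0,0,0],[0,0,0],[0,0,0],[0,0,0],[0,0,0],[0,0,0],[0,0,0]], "slide": [[0,0.01,0],[0,0.03,0],[0,0.055,0],[0,0.08,0],[0.01,0.1,0],[0.03,0.105,0],[0.05,0.105,0],[0.054,0.105,0],[0.054,0.105,0],[0.054,0.105,0]], "fingers": [0,0,0,0,0,0,0,0,0,0]}}

```text
time_s: 23.07
tcp_pos: [0.6035, -0.068, 0.1702]
tcp_rot: [1.901, 0.553, -1.9]
force: [0.5, -0.5, 0.5]
finger_gap: 0.0002
```

```bash
python3 - <<'E'
from th import *
s=manip.sense(); d=s['tcp_pos'][:2]-CEN; print(s['time_s'],s['tcp_pos'],d@ex,d@ey,s['force'])
lid()
im=vision.grab_frame('wrist')[:,:,::-1]; cv2.imwrite('pics/r.png',im)
E
```

```text
23.0667 [ 0.6034998  -0.06804183  0.17024719] -0.08409473027889819 -1.8553372388549074e-06 [ 0.47013613 -0.50468739  0.52469221]
top lid_press 0.69 [349.1, 209.8] -0.094 0.21888067213114282
scene lid_edge 0.82 [281.3, 245.8] 0.09 2.0580927179261965
scene lid_press 0.56 [285.3, 241.0] 0.048 0.9356494500822498
```

View pics/r.png

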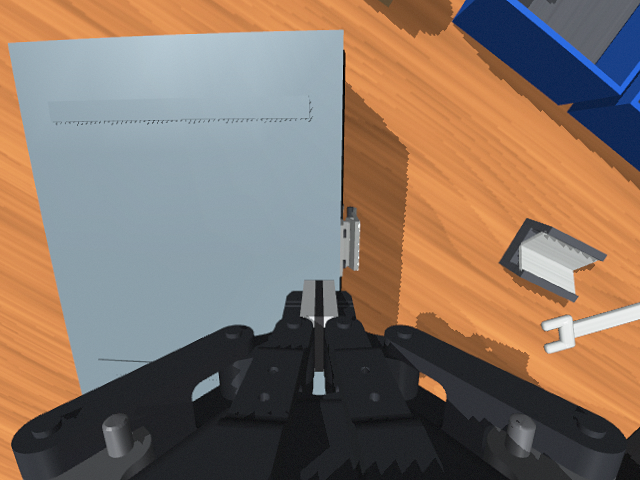

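>>> {"api": "step_arm", "payload": {"dr": [[0,0,0],[0,0,0],[0,0,0],[0,0,0],[0,0,0],[0,0,0]], "slide": [[0.015,0,0],[0.03,0,0],[0.042,0,0],[0.05,0,0],[0.054,0,0],[0.054,0,0]], "fingers": [0,0,0,0,0,0]}}

```text
time_s: 23.92
tcp_pos: [0.6026, -0.068, 0.1149]
tcp_rot: [1.899, 0.553, -1.902]
force: [0.1, 0.1, 0.1]
finger_gap: 0.0002
```

```bash
python3 - <<'E'
from th import *
s=manip.sense(); d=s['tcp_pos'][:2]-CEN; print(s['time_s'],s['tcp_pos'],d@ex,d@ey,s['force'])
im=vision.grab_frame('wrist')[:,:,::-1]; cv2.imwrite('pics/s.png',im)
E
```

```text
23.9167 [ 0.60261079 -0.06802744  0.11490902] -0.08360687339290583 0.0007414754257734932 [0.10402143 0.14644449 0.10114034]
```

View pics/s.png

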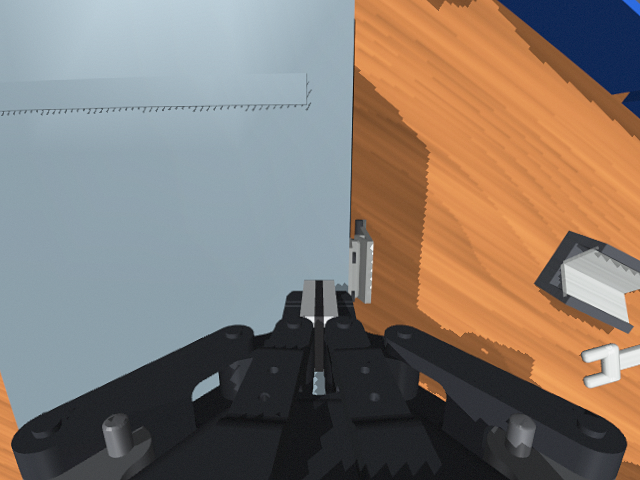

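>>> {"api": "step_arm", "payload": {"dr": [[0,0,0],[0,0,0],[0,0,0]], "slide": [[0.002,0,0],[0.004,0,0],[0.004,0,0]], "fingers": [0,0,0]}}

```text
time_s: 24.22
tcp_pos: [0.6033, -0.0681, 0.1119]
tcp_rot: [1.901, 0.552, -1.9]
force: [0.1, -0.2, 0.2]
finger_gap: -0.0002
```

>>> {"api": "step_arm", "payload": {"dr": [[0,0,0],[0,0,0],[0,0,0]], "slide": [[0.0015,0,0],[0.003,0,0],[0.003,0,0]], "fingers": [0,0,0]}}

```text
time_s: 24.47
tcp_pos: [0.603, -0.0681, 0.1086]
tcp_rot: [1.9, 0.553, -1.901]
force: [-0.1, 0.2, -0.1]
finger_gap: 0.0
```

>>> {"api": "step_arm", "payload": {"dr": [[0,0,0],[0,0,0],[0,0,0]], "slide": [[0.001,0,0],[0.002,0,0],[0.002,0,0]], "fingers": [0,0,0]}}

```text
time_s: 24.72
tcp_pos: [0.6032, -0.0681, 0.1066]
tcp_rot: [1.901, 0.553, -1.901]
force: [0.6, -0.2, 1.3]
finger_gap: -0.0003
```

>>> {"api": "step_arm", "payload": {"dr": [[0,0,0],[0,0,0]], "slide": [[0.001,0,0],[0.001,0,0]], "fingers": [0,0]}}

```text
time_s: 24.88
tcp_pos: [0.6033, -0.0682, 0.1059]
tcp_rot: [1.901, 0.552, -1.9]
force: [-0.9, -0.2, 1.4]
finger_gap: 0.0002
```

>>> {"api": "step_arm", "payload": {"dr": [[0,0,0],[0,0,0]], "slide": [[0.001,0,0],[0.001,0,0]], "fingers": [0,0]}}

```text
time_s: 25.05
tcp_pos: [0.6034, -0.0684, 0.1049]
tcp_rot: [1.901, 0.552, -1.9]
force: [-0.8, -0.7, 2.6]
finger_gap: -0.0002
```

>>> {"api": "step_arm", "payload": {"dr": [[0,0,0],[0,0,0]], "slide": [[0.001,0,0],[0.001,0,0]], "fingers": [0,0]}}

```text
time_s: 25.22
tcp_pos: [0.6035, -0.0685, 0.104]
tcp_rot: [1.901, 0.551, -1.9]
force: [0.7, -0.7, 3.5]
finger_gap: 0.0
```

>>> {"api": "step_arm", "payload": {"dr": [[0,0,0],[0,0,0]], "slide": [[0.001,0,0],[0.001,0,0]], "fingers": [0,0]}}

```text
time_s: 25.38
tcp_pos: [0.6036, -0.0687, 0.1029]
tcp_rot: [1.901, 0.551, -1.9]
force: [0.1, -1.7, 4.1]
finger_gap: 0.0001
```

>>> {"api": "step_arm", "payload": {"dr": [[0,0,0],[0,0,0]], "slide": [[0.001,0,0],[0.001,0,0]], "fingers": [0,0]}}

```text
time_s: 25.55
tcp_pos: [0.6037, -0.0687, 0.102]
tcp_rot: [1.901, 0.551, -1.9]
force: [1.0, -1.7, 4.1]
finger_gap: -0.0003
```

>>> {"api": "step_arm", "payload": {"dr": [[0,0,0],[0,0,0]], "slide": [[0.001,0,0],[0.001,0,0]], "fingers": [0,0]}}

```text
time_s: 25.72
tcp_pos: [0.6038, -0.0689, 0.101]
tcp_rot: [1.902, 0.551, -1.899]
force: [0.6, -2.9, 3.7]
finger_gap: -0.0002
```

>>> {"api": "step_arm", "payload": {"dr": [[0,0,0],[0,0,0]], "slide": [[0.001,0,0],[0.001,0,0]], "fingers": [0,0]}}

```text
time_s: 25.88
tcp_pos: [0.6036, -0.0685, 0.0998]
tcp_rot: [1.901, 0.551, -1.9]
force: [1.1, -3.1, 3.9]
finger_gap: 0.0002
```

>>> {"api": "step_arm", "payload": {"dr": [[0,0,0],[0,0,0]], "slide": [[0.0008,0,0],[0.0008,0,0]], "fingers": [0,0]}}

```text
time_s: 26.05
tcp_pos: [0.6036, -0.0686, 0.0991]
tcp_rot: [1.901, 0.551, -1.9]
force: [2.3, -2.7, 3.7]
finger_gap: 0.0002
```

>>> {"api": "step_arm", "payload": {"dr": [[0,0,0],[0,0,0]], "slide": [[0.0008,0,0],[0.0008,0,0]], "fingers": [0,0]}}

```text
time_s: 26.22
tcp_pos: [0.6037, -0.0687, 0.0984]
tcp_rot: [1.902, 0.551, -1.9]
force: [1.0, -3.2, 5.1]
finger_gap: 0.0
```

>>> {"api": "step_arm", "payload": {"dr": [[0,0,0],[0,0,0]], "slide": [[0.0008,0,0],[0.0008,0,0]], "fingers": [0,0]}}

```text
time_s: 26.38
tcp_pos: [0.6037, -0.0687, 0.0976]
tcp_rot: [1.902, 0.551, -1.9]
force: [1.3, -2.4, 4.8]
finger_gap: 0.0001
```

>>> {"api": "step_arm", "payload": {"dr": [[0,0,0],[0,0,0]], "slide": [[0.0008,0,0],[0.0008,0,0]], "fingers": [0,0]}}

```text
time_s: 26.55
tcp_pos: [0.6035, -0.0683, 0.0966]
tcp_rot: [1.901, 0.552, -1.9]
force: [1.7, -2.9, 4.5]
finger_gap: -0.0002
```

>>> {"api": "step_arm", "payload": {"dr": [[0,0,0],[0,0,0]], "slide": [[0.0008,0,0],[0.0008,0,0]], "fingers": [0,0]}}

```text
time_s: 26.72
tcp_pos: [0.6035, -0.0684, 0.0961]
tcp_rot: [1.901, 0.552, -1.9]
force: [1.0, -3.0, 6.5]
finger_gap: -0.0003
```

>>> {"api": "step_arm", "payload": {"dr": [[0,0,0],[0,0,0]], "slide": [[0.0006,0,0],[0.0006,0,0]], "fingers": [0,0]}}

```text
time_s: 26.88
tcp_pos: [0.6035, -0.0684, 0.0959]
tcp_rot: [1.901, 0.552, -1.9]
force: [-0.1, -3.9, 9.0]
finger_gap: -0.0
```

>>> {"api": "step_arm", "payload": {"dr": [[0,0,0],[0,0,0]], "slide": [[0.0006,0,0],[0.0006,0,0]], "fingers": [0,0]}}

```text
time_s: 27.05
tcp_pos: [0.6036, -0.0684, 0.0957]
tcp_rot: [1.902, 0.551, -1.9]
force: [-0.3, -2.9, 11.9]
finger_gap: 0.0003
```

>>> {"api": "step_arm", "payload": {"dr": [[0,0,0],[0,0,0]], "slide": [[0.0006,0,0],[0.0006,0,0]], "fingers": [0,0]}}

```text
time_s: 27.22
tcp_pos: [0.6036, -0.0684, 0.0955]
tcp_rot: [1.902, 0.551, -1.899]
force: [-2.0, -3.2, 15.9]
finger_gap: 0.0001
```

>>> {"api": "step_arm", "payload": {"dr": [[0,0,0],[0,0,0]], "slide": [[0.0006,0,0],[0.0006,0,0]], "fingers": [0,0]}}

```text
time_s: 27.38
tcp_pos: [0.6036, -0.0685, 0.0954]
tcp_rot: [1.902, 0.551, -1.899]
force: [-2.5, -2.8, 18.1]
finger_gap: -0.0002
```

>>> {"api": "step_arm", "payload": {"dr": [[0,0,0],[0,0,0]], "slide": [[0.0004,0,0],[0.0004,0,0]], "fingers": [0,0]}}

```text
time_s: 27.55
tcp_pos: [0.6036, -0.0684, 0.0954]
tcp_rot: [1.902, 0.551, -1.899]
force: [-2.5, -2.9, 21.5]
finger_gap: 0.0003
```

Over 18 N with no further travel means the lid is fully home. I'm backing off, watching whether the lid follows.

>>> {"api": "step_arm", "payload": {"dr": [[0,0,0],[0,0,0],[0,0,0]], "slide": [[-0.002,0,0],[-0.004,0,0],[-0.004,0,0]], "fingers": [0,0,0]}}

```text
time_s: 27.8
tcp_pos: [0.6021, -0.0666, 0.0967]
tcp_rot: [1.899, 0.556, -1.902]
force: [0.6, -0.3, 1.8]
finger_gap: -0.0
```

>>> {"api": "step_arm", "payload": {"dr": [[0,0,0],[0,0,0],[0,0,0],[0,0,0],[0,0,0],[0,0,0],[0,0,0],[0,0,0],[0,0,0],[0,0,0]], "slide": [[-0.003,0,0],[-0.01,0,0],[-0.03,0,0],[-0.06,0,0],[-0.09,0,0],[-0.12,0,0],[-0.12,0.03,0],[-0.12,0.065,0],[-0.12,0.09,0],[-0.12,0.095,0]], "fingers": [0,0,0,0,0,0,0,0,0,0]}}

```text
time_s: 28.63
tcp_pos: [0.6551, -0.1541, 0.217]
tcp_rot: [1.903, 0.543, -1.903]
force: [0.6, -1.0, -0.7]
finger_gap: -0.0
```

```bash
python3 - <<'E'
from th import *
s=manip.sense(); print(s['time_s'],s['tcp_pos'],s['force'])
lid(); im=vision.grab_frame('wrist')[:,:,::-1]; cv2.imwrite('pics/t.png',im); C=cam('wrist')
for k in('lid_edge','lid_press','catch_mid'): print(k,[(q['score'],q['centre']) for q in vision.spot_point('wrist',k)[:1]])
for n in('top','scene'):
    print(n,[(th,proj(cam(n),lidpt(.204,0,0,th)),proj(cam(n),lidpt(.189,.03,0,th))) for th in (0,.03,.06)])
im=cv2.imread('pics/last_scene.png'); cv2.imwrite('pics/u.png',cv2.resize(im[190:310,250:390],None,fx=5,fy=5,interpolation=cv2.INTER_CUBIC))
E
```

```text
28.6333 [ 0.65509385 -0.15413404  0.21695127] [ 0.59145605 -0.9960072  -0.66904322]
top lid_edge 0.82 [354.2, 206.2] 0.102 1.308382820008121
scene lid_edge 0.75 [279.8, 248.6] 0.026 0.6346371455542148
scene lid_press 0.87 [285.6, 244.6] -0.034 1.9202511276936012
lid_edge [(0.76, [233.4, 227.8])]
lid_press [(0.8, [206.1, 235.5])]
catch_mid [(0.9, [242.4, 224.9])]
top [(0, array([[352.89985101, 208.17064649]]), array([[348.49385693, 208.59097728]])), (0.03, array([[352.97716579, 207.62941473]]), array([[348.25060749, 208.27509457]])), (0.06, array([[352.99546968, 207.12272564]]), array([[347.94857406, 207.99617249]]))]
scene [(0, array([[279.21323865, 249.8277769 ]]), array([[283.93240336, 242.8646892 ]])), (0.03, array([[279.1625755, 248.4408734]]), array([[284.20615001, 241.54081184]])), (0.06, array([[279.17391112, 247.0461088 ]]), array([[284.53986888, 240.21634562]]))]
```

View pics/u.png

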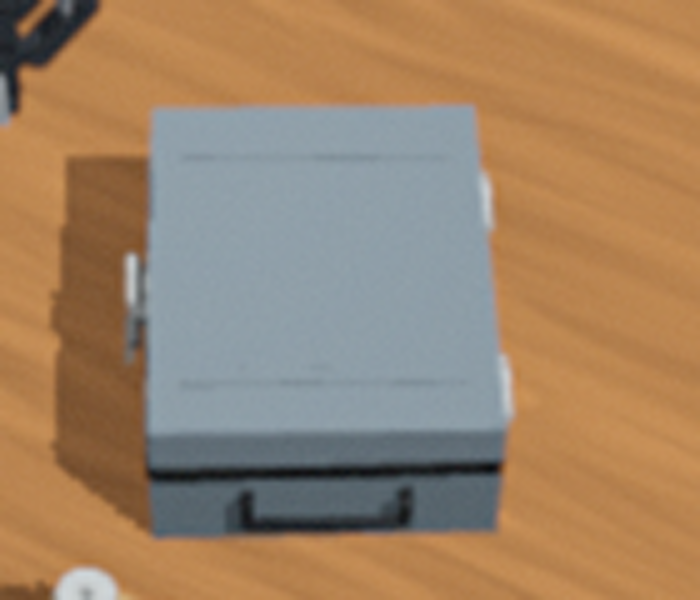

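View pics/t.png

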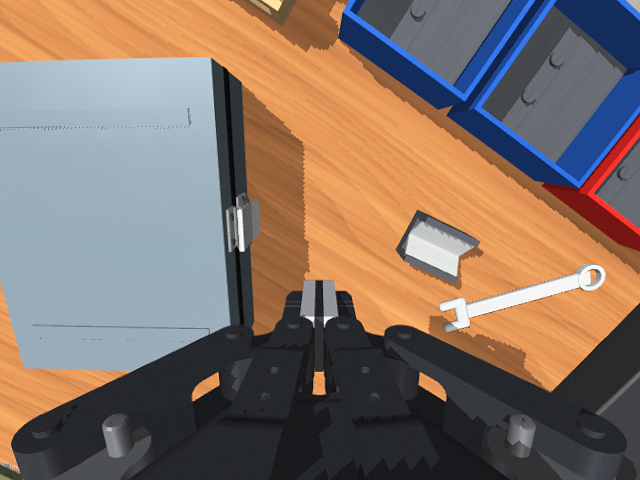

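The lid looks shut. I'll confirm with a light touch: if it's caught, contact should come at z ≈ 0.096; if it has sprung back, at 0.10 or higher.

>>> {"api": "step_arm", "payload": {"dr": [[0,0,0],[0,0,0],[0,0,0],[0,0,0],[0,0,0],[0,0,0],[0,0,0],[0,0,0],[0,0,0],[0,0,0]], "slide": [[0,-0.02,0],[0,-0.05,0],[0,-0.085,0],[0.005,-0.1,0],[0.035,-0.1,0],[0.07,-0.1,0],[0.095,-0.1,0],[0.108,-0.1,0],[0.113,-0.1,0],[0.113,-0.1,0]], "fingers": [0,0,0,0,0,0,0,0,0,0]}}

```text
time_s: 29.97
tcp_pos: [0.5997, -0.0635, 0.103]
tcp_rot: [1.899, 0.554, -1.903]
force: [-0.6, 0.8, 0.4]
finger_gap: 0.0004
```

>>> {"api": "step_arm", "payload": {"dr": [[0,0,0],[0,0,0],[0,0,0]], "slide": [[0.001,0,0],[0.002,0,0],[0.002,0,0]], "fingers": [0,0,0]}}

```text
time_s: 30.22
tcp_pos: [0.6013, -0.0639, 0.1031]
tcp_rot: [1.903, 0.552, -1.898]
force: [-0.5, -0.6, 0.5]
finger_gap: -0.0001
```

>>> {"api": "step_arm", "payload": {"dr": [[0,0,0],[0,0,0],[0,0,0]], "slide": [[0.001,0,0],[0.002,0,0],[0.002,0,0]], "fingers": [0,0,0]}}

```text
time_s: 30.47
tcp_pos: [0.6005, -0.0639, 0.1002]
tcp_rot: [1.901, 0.552, -1.9]
force: [-0.7, -0.4, -1.0]
finger_gap: -0.0
```

>>> {"api": "step_arm", "payload": {"dr": [[0,0,0],[0,0,0],[0,0,0]], "slide": [[0.001,0,0],[0.0015,0,0],[0.0015,0,0]], "fingers": [0,0,0]}}

```text
time_s: 30.72
tcp_pos: [0.6003, -0.0639, 0.0983]
tcp_rot: [1.9, 0.553, -1.901]
force: [-0.1, 0.3, -0.3]
finger_gap: 0.0002
```

>>> {"api": "step_arm", "payload": {"dr": [[0,0,0],[0,0,0],[0,0,0]], "slide": [[0.001,0,0],[0.001,0,0],[0.001,0,0]], "fingers": [0,0,0]}}

```text
time_s: 30.97
tcp_pos: [0.6004, -0.0638, 0.0974]
tcp_rot: [1.9, 0.553, -1.901]
force: [0.3, -0.3, -0.2]
finger_gap: 0.0004
```

>>> {"api": "step_arm", "payload": {"dr": [[0,0,0],[0,0,0],[0,0,0]], "slide": [[0.001,0,0],[0.001,0,0],[0.001,0,0]], "fingers": [0,0,0]}}

```text
time_s: 31.22
tcp_pos: [0.6006, -0.0639, 0.0966]
tcp_rot: [1.901, 0.552, -1.9]
force: [-0.2, -0.3, 1.7]
finger_gap: 0.0002
```

>>> {"api": "step_arm", "payload": {"dr": [[0,0,0],[0,0,0],[0,0,0],[0,0,0],[0,0,0],[0,0,0],[0,0,0],[0,0,0],[0,0,0]], "slide": [[-0.003,0,0],[-0.015,0,0],[-0.04,0,0],[-0.075,0,0],[-0.11,0,0],[-0.14,0,0],[-0.155,0,0],[-0.16,0,0],[-0.16,0,0]], "fingers": [0,0,0,0,0,0,0,0,0]}}

```text
time_s: 31.97
tcp_pos: [0.6011, -0.0639, 0.2584]
tcp_rot: [1.904, 0.551, -1.897]
force: [-0.2, -0.3, -0.4]
finger_gap: 0.0002
```

```bash
python3 - <<'E'
from th import *
s=manip.sense(); print(s['time_s'],s['tcp_pos'],s['force'])
lid(); print(manip.job_done())
E
```

```text
31.9667 [ 0.60114987 -0.06387384  0.25840782] [-0.19497713 -0.26647554 -0.4421516 ]
top lid_edge 0.79 [355.2, 206.3] 0.09 2.2733778335751134
top lid_press 0.86 [347.5, 209.4] -0.024 1.2631442714373682
scene lid_edge 0.86 [278.2, 246.7] 0.067 0.9855234324928424
scene lid_press 0.73 [288.5, 241.3] 0.06 4.105718871743108
the job is handed in; nothing more can be done
None
```

I laid the dial indicator face up in its recess, shut the lid until it was held down, and handed the job in at about 32 s with the arm clear.

- **Indicator:** I gripped it by the bezel and lowered it until about 5 N showed it was on the recess floor, then let go. The wrist picture afterwards showed it centred, with spindle and cap in their slots.
- **Lid swing:** The first push left the lid standing at about 1.2 rad and it did not sink. I pushed it further, to about 0.8 rad, and it then sank onto the catch by itself.
- **Catch:** I pressed near the front edge in small steps.
  - The force stayed at about 4–5 N, with a small dip near 97 mm that was about the size of the sensor noise. I did not feel a clear snap.
  - It then rose steeply to 21.5 N with almost no further travel, at about 95.4 mm. That is above the 18 N given for fully home and below the 30 N limit.
- **Check that it holds:** After backing right off, a light touch met the lid at about 96.6 mm. A lid that was not caught should have stood several millimetres higher, so I take it as caught.
- **Check that disagreed:** The final camera readings of the lid angle scattered from -0.02 to 0.09 rad, too coarse to decide at this resolution. I relied on the touch check instead.
- **Other tools:** I did not touch them, but I took no separate measurement of their positions.

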